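# Press a loudspeaker driver squarely into its cabinet

## Task

Refit the loudspeaker driver: stand it cone upward in the round hole of the wooden speaker cabinet, on the four white friction pins, and let go of it. Then press it down a few millimetres at a time on alternating sides of its metal rim until the rim lies flush on the cabinet all round. Do not force it down all at once, never let it lean more than about 8 degrees in the hole, keep off the black cone, and leave the mouse, the player and the earphone case where they are.

Things in the scene. Friction and masses are not known exactly. Their poses are not given: they have to be found in the camera images.
- driver_mid (a point): Centre, half-way up, of the loose loudspeaker driver, which stands upright on the table, cone upward: 32 mm high, 0.25 kg nominal. Its top 8 mm is a bright aluminium rim disc 64 mm in diameter: grip this across its diameter. z points up through the cone; yaw does not matter. This point is 16 mm above the underside and 16 mm below the top of the rim.
- driver_seat (a point): Centre of the underside of the driver's rim disc: 8 mm above driver_mid along the driver's axis and 8 mm below the rim's top. It comes to bore when the driver is fully home. z is the driver's axis.
- driver: The same driver; origin at the centre of its underside. Below the rim disc are a dark basket 41 mm in diameter, 24 mm from underside to rim, and a magnet 34 mm in diameter.
- cone: The driver's fragile black cone, 44 mm across, recessed 3.5 mm below the top of the rim, so that the flat rim is a ring from 22 to 32 mm radius. Fixed in the driver; origin on its axis, 27.5 mm above the driver's underside.
- speaker: Dark wooden loudspeaker cabinet, 120 x 180 mm, lying on its back in a wooden cradle, fixed to the table; its flat upper face is 95 mm above the table. Origin on the table under its centre; x along its short side, y along its long side towards the small tweeter, which is already fitted. The hole lies 35 mm from the centre towards -y.
- bore (a point): Centre of the round hole at the level of the cabinet's upper face. The hole is 47 mm in diameter through a 12 mm board into the hollow cabinet, 70 mm deep. x and y as for the cabinet, z up. Four white pins, 6 mm in diameter, stand up to 8 mm above the face, 27 mm from the hole's centre, at its +x, +y, -x and -y sides.
- pin_a (a joint): Pin at the +x side of the hole: m pressed in. 0 stands 8 mm above the face, 0.008 is level with it; starts at 0 to 0.0012. Held by friction: takes about 9 N downwards to move and stays where it is left, so pressing the rim above one pin sinks that side alone. All four at once would take 36 N; over 32 N is forcing it.
- pin_b (a joint): Pin at the +y side of the hole, as pin_a.
- pin_c (a joint): Pin at the -x side of the hole, as pin_a.
- pin_d (a joint): Pin at the -y side of the hole, as pin_a.
- mouse: Blue and grey computer mouse, 58 x 98 x 31 mm, a bystander. Origin under its centre.
- player: Gold portable cassette player, 66 x 98 x 26 mm, a bystander. Origin under its centre.
- earphone_case: Blue soft-edged earphone case, 58 x 92 x 30 mm, a bystander. Origin under its centre.
Mind the look-alikes: they are no part of the job. There is more than one size of the driver; the job needs the larger.

How it is judged:
By the outcome, as a careful person would: the job done as asked, in the order asked, and still so for the second after the job is handed in, with the robot touching nothing.
It also fails if it takes over 72 s, if anything falls off the work surface, if the arm or the gripper's body presses on something with over 40 N, if the wrist force passes 120 N, or if a joint passes its speed limit or range.

## Robot

A 6-joint arm with a two-finger parallel gripper is mounted at the origin on the work surface. World frame = base frame: x ahead of the robot, y to its left, z up, the work surface at z = 0. Lengths are in m, angles in rad, forces in N, time in s.
With the tool pointing down it reaches from about 0.35 to 0.725 m from the base axis. Payload 4.3 kg.
Tool frame: the origin (TCP) lies at the very end of the fingers, on their centre line; the grasp point (between the pads) lies 19 mm behind it; z points along the fingers, y is the line along which they close (so a half turn about z gives the same grasp; the last joint's range is limited). The gripper opens to 85 mm and grips with 20 to 120 N. Pads are 22 mm wide; open, the fingers measure 114 mm over their backs; the gripper's body (76 mm by 85 mm) begins 54 mm behind the grasp point. The pads swing forward as they close: fully open they stand 13 mm farther back than shut.
Start: joints at [-1.286, 0.377, 0.081, 1.274, 0, 1.46], TCP at [0.221, -0.531, 0.231] pointing down, gripper open.
Joint ranges: [-2.72, 2.72], [-0.84, 1.66], [-1.02, 1.22], [-1.77, 2.12], [-1.37, 1.28], [-3.14, 3.14]. Speed limits (rad/s): [2.57, 2.57, 3.14, 3.14, 3.14, 3.14].

## Interface

Orientations are given as a unit quaternion [w, x, y, z].
In Python, from station import read_state, snapshot, job_done, look_for gives the robot as it stands.
- The arm moves only by the tool move_arm, never from a script. Its argument "targets" is a list of rows, each an object of numbers: "claw": the opening, from 0 (shut) to 1 (fully open); "tx", "ty", "tz": the shift along the world's x, y, z in units of 0.08 m (1.0 is 0.08 m); "turn": the turn about the world's z in units of 4 degrees (1.0 is 4 degrees). A call has 1 to 12 rows; each row shifts and turns the commanded pose from where the row before left it; what a row does not reach is not made up. A row lasts 1/12 s, in which the tool goes at most 41.7 mm and 7.16 degrees, less where a joint would pass 70% of its speed; a pose out of reach is approached as far as the arm can. A call with a number of a shift or a turn outside -1 to 1 is refused whole. A call with a gripper value outside its range is refused whole. The fingers move at their own pace and stop on an object; the grip force is fixed at half the most. Time passes only in rows, so rows that do not move let the fingers close. It gives the time, the measured TCP pose, the force, the opening and the grip force at its end, in the units of the state.
- read_state(): the state, without advancing time (a new reading comes with each control period).
- snapshot(name): name is "scene" or "top" or "wrist"; returns a dict with "frame" (420x560x3 uint8, red, green, blue), "range_z" (420x560 float32, m along the optical axis (not along the pixel's ray), 0 where there is no reading), "fx", "fy", "cx", "cy" (pixels), "origin" and "rotation" of the camera in the world. Camera axes: x right, y up, looking along -z (the intrinsics and any distortion apply to the point x, -y, -z); pixel columns grow to the right and rows downward; lengths in m; the calibration is good to about 2 mm. The wrist camera is an equidistant fisheye: a pixel r from the principal point sees the ray r / f radians off the axis. A picture is of the moment at which its call begins.
- job_done(): hands the job in; it is judged then, once.
Trained networks look in a picture, given as the dict that the camera call returned (one of the last four; its "shot" number tells which), for a name from the list of things; names that differ only in an ending like _2 or _b are one class to them, and where a whole thing is asked for, a point or a joint stands for the part that bears it (a point fixed in the world has none). Each returns a list of dicts, best first, with "confidence" (0 to 1); they miss things now and then, are a little off and sometimes report something else, mostly with a low value. They report only what shows in the picture. A call takes as long as a camera call. They do not tell look-alikes from the thing itself.
- look_for(picture, name): "rect" ([left, top, right, bottom] in pixels, round what is visible of it).
The state is a dict: "clock": time; "joints": joint angles; "joint_velocities": joint speeds; "joint_efforts": joint torques, N m; "position": TCP position; "tcp_rot": TCP orientation; "contact_force": force on the tool from outside, world axes, zero at the start; "torque": the same for the moment, N m; "grip_width": finger opening in m; "grip_force": force on a finger pad.
Only numpy, scipy, OpenCV 4.12 (cv2) and the standard library are available. Lean on these libraries where they do the work, as an engineer would, in place of code of your own. Each camera call takes 0.05 s, during which the arm holds its last target. There are 200 camera calls.

## Working session

There is one attempt and no reset: what is moved stays moved. The work goes in short steps, Python scripts to look and compute and a tool call to move; the robot and the scene stay as the last step left them, time stands still between calls to the robot, and variables do not carry over. Pictures are saved under pics/ and viewed, at most 11 in all, crops included, and the job is handed in when it is done.

Besides the shell and the picture viewer there is one more tool, called after "Emit:" as name(argument=value, ...), one argument or row to a line, values as JSON. move_arm: Moves the arm, as the interface text tells. Its arguments: {"type":"object","properties":{"targets":{"type":"array"}},"required":["targets"]}

```bash
mkdir -p pics; cat > h.py <<'E'
import numpy as np, cv2
from station import read_state, snapshot, job_done, look_for
def cloud(p):
    Z=p["range_z"]; v,u=np.mgrid[:Z.shape[0],:Z.shape[1]]
    P=np.stack([(u-p["cx"])/p["fx"]*Z,-(v-p["cy"])/p["fy"]*Z,-Z],-1)
    return P@np.array(p["rotation"]).T+np.array(p["origin"])
def save(p,n): cv2.imwrite("pics/"+n+".png",p["frame"][:,:,::-1])
E
python3 - <<'E'
from h import *
s=read_state(); print({k:np.round(v,3) for k,v in s.items()})
for n in("top","scene"):
    p=snapshot(n); save(p,n+"0"); np.save(n+"0.npy",cloud(p)); print(n,p["origin"],p["fx"],p["range_z"].max())
    for k in("driver","speaker","cone","mouse","player","earphone_case","pin_a"):
        print(k,[(np.round(r["rect"]),round(r["confidence"],2)) for r in look_for(p,k)])
E
```

```text
{'clock': np.float64(0.0), 'joints': array([-1.286,  0.378,  0.08 ,  1.274, -0.   ,  1.46 ]), 'joint_velocities': array([-0.001, -0.002, -0.   , -0.   , -0.001,  0.001]), 'joint_efforts': array([ 0.0000e+00, -4.6361e+01,  2.6987e+01,  2.1000e-02, -0.0000e+00,
        0.0000e+00]), 'position': array([ 0.221, -0.53 ,  0.23 ]), 'tcp_rot': array([-0.001,  0.981,  0.196, -0.   ]), 'contact_force': array([ 0.312, -0.912,  0.151]), 'torque': array([ 0.005, -0.02 ,  0.017]), 'grip_force': np.float64(0.0), 'grip_width': np.float64(0.085)}Traceback (most recent call last):
  File "<stdin>", line 4, in <module>
  File "h.py", line 6, in cloud
    return P@np.array(p["rotation"]).T+np.array(p["origin"])
           ~^~~~~~~~~~~~~~~~~~~~~~~~~~
ValueError: matmul: Input operand 1 has a mismatch in its core dimension 0, with gufunc signature (n?,k),(k,m?)->(n?,m?) (size 4 is different from 3)
```

View pics/top0.png

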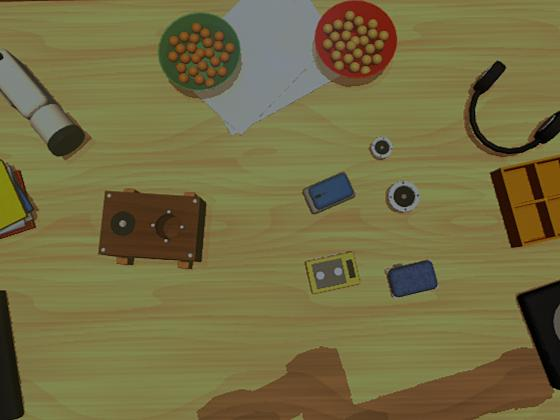

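The top view shows the larger driver at (403,197) and a smaller look-alike at (381,148). The cabinet's hole is at (168,227) with four white pins round it, and its tweeter is at (122,223). The bystanders are at (330,192), (332,272) and (412,278).

```bash
python3 - <<'E'
s=open('h.py').read()
s=s.replace('np.array(p["rotation"]).T','R(p).T').replace('def cloud','''from scipy.spatial.transform import Rotation
def R(p):
    q=p["rotation"]; return Rotation.from_quat([q[1],q[2],q[3],q[0]]).as_matrix()
def cloud''',1)
open('h.py','w').write(s)
E
python3 - <<'E'
from h import *
for n in("top","scene"):
    p=snapshot(n); save(p,n+"0"); C=cloud(p); np.savez(n+"0.npz",C=C,F=p["frame"]); print(n,p["origin"],p["rotation"],p["fx"])
    if n=="top":
        for k in("driver","speaker","cone","mouse","player","earphone_case","pin_a"):
            print(k,[(np.round(r["rect"]),round(r["confidence"],2)) for r in look_for(p,k)])
        cv2.imwrite("pics/topc.png",np.hstack([cv2.resize(p["frame"][180:275,90:215,::-1],None,fx=4,fy=4,interpolation=2),cv2.resize(p["frame"][130:225,360:430,::-1],None,fx=4,fy=4,interpolation=2)]))
        V=C[165:230,370:436]
        m=(V[...,2]>.022); print("driver",m.sum(),V[m].mean(0),V[m].min(0),V[m].max(0),np.median(V[m][:,2]))
        V=C[180:275,90:215]; m=V[...,2]>.085
        pts=V[m][:,:2].astype(np.float32); print("cab",cv2.minAreaRect(pts),np.median(V[m][:,2]))
        h=C[:,:,2]; a,b=C[227,168],C[230,100]; print(a,b,C[300,300])
E
```

```text
top [ 0.46607727 -0.03427382  1.04246139] [-0.6991976  -0.04673187  0.0455696   0.7119426 ] 510.0604301013112
driver [(array([371., 135., 391., 157.]), 0.9), (array([387., 181., 419., 211.]), 0.65)]
speaker [(array([ 98., 187., 205., 269.]), 0.9)]
cone [(array([395., 186., 411., 204.]), 0.88), (array([385., 180., 421., 211.]), 0.73), (array([ 99., 190., 207., 271.]), 0.57), (array([374., 138., 388., 157.]), 0.42)]
mouse [(array([303., 176., 356., 214.]), 0.71)]
player []
earphone_case [(array([390., 259., 435., 298.]), 0.84)]
pin_a []
driver 815 [ 0.62319073 -0.28023808  0.05136056] [ 0.46607727 -0.31777581  0.02202317] [ 0.65705681 -0.03427382  1.04246139] 0.030474628314209884
cab ((0.5584423542022705, 0.12804394960403442), (0.3492136299610138, 0.13252660632133484), 81.14020538330078) 0.0956029699460973
[0.57355039 0.18838903 0.01934177] [0.56233368 0.29903068 0.09448981] [ 0.42293982 -0.07500795  0.00110852]
scene [ 1.09172671 -0.22184265  0.55865644] [0.74276986 0.33912615 0.22759329 0.53055413] 389.9846642300867
```

View pics/topc.png

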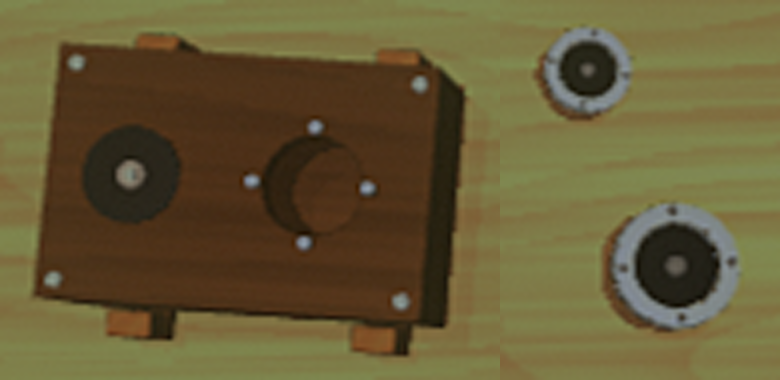

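View pics/scene0.png

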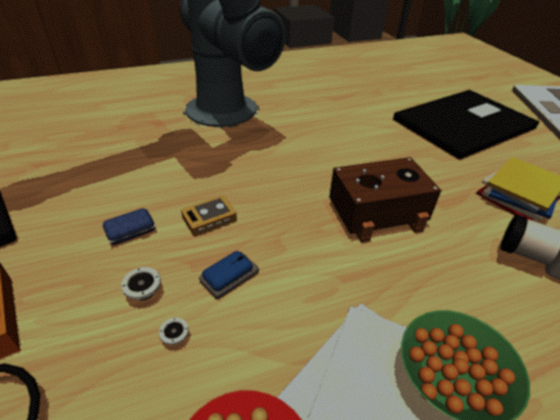

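The crop shows the pins at top-image pixels (168.8,211.8), (153,225.3), (182,227) and (166,240.8). The rim disc of the large driver is centred near (404,197).

```bash
cat >> h.py <<'E'
def ray(p,u,v,z):
    d=np.stack([(np.asarray(u)-p["cx"])/p["fx"],-(np.asarray(v)-p["cy"])/p["fy"],-np.ones(np.shape(u))],-1)@R(p).T
    o=np.array(p["origin"]); return o+d*((z-o[2])/d[...,2])[...,None]
E
python3 - <<'E'
from h import *
p=snapshot("top"); F=p["frame"].astype(int); C=cloud(p)
def blobs(r0,r1,c0,c1,z,zt):
    hsv=cv2.cvtColor(p["frame"],cv2.COLOR_RGB2HSV)[r0:r1,c0:c1].astype(int)
    m=((hsv[...,1]<75)&(hsv[...,2]>90)).astype(np.uint8)
    n,l,s,c=cv2.connectedComponentsWithStats(m)
    for i in range(1,n):
        if s[i,4]>3: print(s[i],np.round(ray(p,c[i][0]+c0,c[i][1]+r0,z),4))
    return m
print("pins");blobs(200,250,140,195,.1025,0)
print("rim");m=blobs(165,230,370,436,.032,0)
m=cv2.morphologyEx(m,cv2.MORPH_OPEN,np.ones((2,2)))
v,u=np.nonzero(m);P=ray(p,u+370,v+165,.032);print(cv2.minEnclosingCircle(P[:,:2].astype(np.float32)))
V=C[165:230,370:436];g=(p["range_z"][165:230,370:436]>0)&(V[...,2]>.026)&(V[...,2]<.05);print(cv2.minEnclosingCircle(V[g][:,:2].astype(np.float32)),np.median(V[g][:,2]),V[g].mean(0))
V=C[180:275,90:215];g=(p["range_z"][180:275,90:215]>0)&(V[...,2]>.09)&(V[...,2]<.11);r=cv2.minAreaRect(V[g][:,:2].astype(np.float32));print(r,np.median(V[g][:,2]))
for n,(r0,r1,c0,c1) in dict(mouse=(165,220,295,362),player=(245,300,298,366),case=(250,305,380,445),small=(130,165,362,400)).items():
    V=C[r0:r1,c0:c1];g=(p["range_z"][r0:r1,c0:c1]>0)&(V[...,2]>.014)&(V[...,2]<.06);r=cv2.minAreaRect(V[g][:,:2].astype(np.float32));print(n,r)
E
```

```text
pins
[53  0  2  3  5] [0.613  0.123  0.1025]
[27 10  4  3  9] [0.5945 0.17   0.1025]
[11 24  4  3 10] [0.5694 0.1991 0.1025]
[40 25  4  3  9] [0.566  0.1456 0.1025]
[24 39  4  3  9] [0.5406 0.175  0.1025]
rim
[ 18  16  32  31 414] [ 0.6266 -0.2863  0.032 ]
[32 30  4  3  8] [ 0.6261 -0.2861  0.032 ]
((0.6249224543571472, -0.2885383069515228), 0.0321897529065609)
((0.6269908547401428, -0.2857897877693176), 0.03233184665441513) 0.030463932267468907 [ 0.62659586 -0.28566608  0.03064595]
((0.5707003474235535, 0.20841503143310547), (0.18147599697113037, 0.12020834535360336), 85.19087219238281) 0.09561140536027907
mouse ((0.6394603252410889, -0.13649296760559082), (0.056792352348566055, 0.09615891426801682), 22.29494857788086)
player ((0.4784179925918579, -0.1387355923652649), (0.06792905926704407, 0.09835819154977798), 11.010056495666504)
case ((0.4648062288761139, -0.29668158292770386), (0.06308493763208389, 0.09307082742452621), 12.358945846557617)
small ((0.7304396033287048, -0.24764567613601685), (0.04213753342628479, 0.04311498999595642), 4.585264682769775)
```

Emit:
move_arm(
  targets=[
    {"claw": 1,"tx": 0.36,"ty": 0.22,"tz": -0.05,"turn": -0.57},
    {"claw": 1,"tx": 0.36,"ty": 0.22,"tz": -0.05,"turn": -0.57},
    {"claw": 1,"tx": 0.36,"ty": 0.22,"tz": -0.05,"turn": -0.57},
    {"claw": 1,"tx": 0.36,"ty": 0.22,"tz": -0.05,"turn": -0.57},
    {"claw": 1,"tx": 0.36,"ty": 0.22,"tz": -0.05,"turn": -0.57},
    {"claw": 1,"tx": 0.36,"ty": 0.22,"tz": -0.05,"turn": -0.57},
    {"claw": 1,"tx": 0.36,"ty": 0.22,"tz": -0.05,"turn": -0.57},
    {"claw": 1,"tx": 0.36,"ty": 0.22,"tz": -0.05,"turn": -0.57},
    {"claw": 1,"tx": 0.36,"ty": 0.22,"tz": -0.05,"turn": -0.57},
    {"claw": 1,"tx": 0.36,"ty": 0.22,"tz": -0.05,"turn": -0.57},
    {"claw": 1,"tx": 0.36,"ty": 0.22,"tz": -0.05,"turn": -0.57},
    {"claw": 1,"tx": 0.36,"ty": 0.22,"tz": -0.05,"turn": -0.57},
  ],
)

```text
clock: 1.55
position: [0.5681, -0.3185, 0.1832]
tcp_rot: [0.0, 0.999, -0.042, 0.0]
contact_force: [1.0, -1.3, -0.1]
grip_width: 0.0854
grip_force: 0.0
```

Emit:
move_arm(
  targets=[
    {"claw": 1,"tx": 0.25,"ty": 0.14},
    {"claw": 1,"tx": 0.25,"ty": 0.14},
    {"claw": 1,"tx": 0.15,"ty": 0.08},
    {"claw": 1,"tx": 0.1,"ty": 0.05},
    {"claw": 1},
  ],
)

```text
invalid input
```

```bash
cat >> h.py <<'E'
def wcloud(p):
    Z=p["range_z"]; v,u=np.mgrid[:Z.shape[0],:Z.shape[1]]
    a=(u-p["cx"])/p["fx"]; b=(v-p["cy"])/p["fy"]; th=np.hypot(a,b)+1e-9; k=np.tan(th)/th
    P=np.stack([a*k*Z,-b*k*Z,-Z],-1)@R(p).T+np.array(p["origin"]); P[Z<=0]=np.nan; return P
def st():
    s=read_state(); q=s["tcp_rot"]; r=Rotation.from_quat([q[1],q[2],q[3],q[0]]).as_matrix()
    print("t",round(float(s["clock"]),2),"pos",np.round(s["position"],4),"yaw_y",np.round(np.degrees(np.arctan2(r[1,1],r[0,1])),1),"z",np.round(r[:,2],3),"F",np.round(s["contact_force"],1),"w",round(float(s["grip_width"]),4),"gf",round(float(s["grip_force"]),1),"j",np.round(s["joints"],2))
E
python3 - <<'E'
from h import *
st(); p=snapshot("wrist"); save(p,"w1"); C=wcloud(p); print(p["origin"],p["fx"],[ (r["rect"],r["confidence"]) for r in look_for(p,"driver")])
g=(abs(C[...,2]-.030)<.006)&(np.hypot(C[...,0]-.627,C[...,1]+.286)<.045)
print(g.sum(),cv2.minEnclosingCircle(C[g][:,:2].astype(np.float32)),np.nanmedian(C[g][:,2]))
E
```

```text
t 1.55 pos [ 0.5681 -0.3185  0.1832] yaw_y -94.8 z [ 0. -0. -1.] F [ 1.  -1.3 -0.1] w 0.0854 gf 0.0 j [-0.61  0.55  0.23  1.25 -0.    2.62]
[ 0.65183981 -0.32594673  0.32669557] 325.19226210127806 [([170.0, 15.7, 216.4, 61.0], 0.71), ([205.7, 102.6, 279.5, 176.4], 0.69)]
3751 ((0.6256981492042542, -0.2879897356033325), 0.03233205899596214) 0.03136708132909277
```

View pics/w1.png

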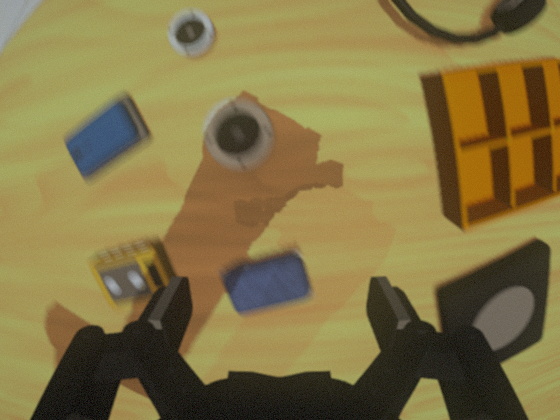

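The wrist view shows the larger driver at (238,133), and the space around it is clear.

Emit:
move_arm(
  targets=[
    {"claw": 1,"tx": 0.06,"ty": 0.033,"tz": 0,"turn": 1},
    {"claw": 1,"tx": 0.06,"ty": 0.033,"tz": 0,"turn": 1},
    {"claw": 1,"tx": 0.06,"ty": 0.033,"tz": 0,"turn": 1},
    {"claw": 1,"tx": 0.06,"ty": 0.033,"tz": 0,"turn": 1},
    {"claw": 1,"tx": 0.06,"ty": 0.033,"tz": 0,"turn": 1},
    {"claw": 1,"tx": 0.06,"ty": 0.033,"tz": 0,"turn": 1},
    {"claw": 1,"tx": 0.06,"ty": 0.033,"tz": 0,"turn": 1},
    {"claw": 1,"tx": 0.06,"ty": 0.033,"tz": 0,"turn": 1},
    {"claw": 1,"tx": 0.06,"ty": 0.033,"tz": 0,"turn": 1},
    {"claw": 1,"tx": 0.06,"ty": 0.033,"tz": 0,"turn": 1},
    {"claw": 1,"tx": 0.06,"ty": 0.033,"tz": 0,"turn": 1},
    {"claw": 1,"tx": 0.06,"ty": 0.033,"tz": 0,"turn": 1},
  ],
)

```text
clock: 2.65
position: [0.624, -0.2884, 0.1834]
tcp_rot: [0.0, 0.929, 0.37, -0.0]
contact_force: [-0.9, 0.7, 0.4]
grip_width: 0.0854
grip_force: 0.0
```

Emit:
move_arm(
  targets=[
    {"claw": 1,"tx": 0,"ty": 0,"tz": -0.08,"turn": 1},
    {"claw": 1,"tx": 0,"ty": 0,"tz": -0.08,"turn": 1},
    {"claw": 1,"tx": 0,"ty": 0,"tz": -0.08,"turn": 1},
    {"claw": 1,"tx": 0,"ty": 0,"tz": -0.08,"turn": 1},
    {"claw": 1,"tx": 0,"ty": 0,"tz": -0.08,"turn": 1},
    {"claw": 1,"tx": 0,"ty": 0,"tz": -0.08,"turn": 1},
    {"claw": 1,"tx": 0,"ty": 0,"tz": -0.08,"turn": 1},
    {"claw": 1,"tx": 0,"ty": 0,"tz": -0.08,"turn": 1},
    {"claw": 1,"tx": 0,"ty": 0,"tz": -0.08,"turn": 1},
    {"claw": 1,"tx": 0,"ty": 0,"tz": -0.08,"turn": 1},
    {"claw": 1,"tx": 0,"ty": 0,"tz": 0,"turn": 0.5},
    {"claw": 1,"tx": 0,"ty": 0,"tz": 0,"turn": 0},
  ],
)

```text
clock: 3.65
position: [0.6234, -0.2883, 0.1188]
tcp_rot: [-0.001, 0.736, 0.677, -0.0]
contact_force: [0.1, 1.7, 0.6]
grip_width: 0.0857
grip_force: 0.0
```

```bash
python3 - <<'E'
from h import *
st(); p=snapshot("wrist"); C=wcloud(p)
g=(abs(C[...,2]-.030)<.006)&(np.hypot(C[...,0]-.627,C[...,1]+.286)<.045)
print(g.sum(),cv2.minEnclosingCircle(C[g][:,:2].astype(np.float32)),np.nanmedian(C[g][:,2]))
E
```

```text
t 3.65 pos [ 0.6234 -0.2883  0.1188] yaw_y -4.7 z [-0.001  0.    -1.   ] F [0.1 1.7 0.6] w 0.0857 gf 0.0 j [-0.53  0.66  0.25  1.16 -0.    1.13]
5264 ((0.6256946921348572, -0.28753283619880676), 0.03200054168701172) 0.031049176213454793
```

Emit:
move_arm(
  targets=[
    {"claw": 1,"tx": 0.03,"ty": 0.01,"tz": -0.14,"turn": 0},
    {"claw": 1,"tx": 0,"ty": 0,"tz": -0.14,"turn": 0},
    {"claw": 1,"tx": 0,"ty": 0,"tz": -0.14,"turn": 0},
    {"claw": 1,"tx": 0,"ty": 0,"tz": -0.14,"turn": 0},
    {"claw": 1,"tx": 0,"ty": 0,"tz": -0.14,"turn": 0},
    {"claw": 1,"tx": 0,"ty": 0,"tz": -0.14,"turn": 0},
    {"claw": 1,"tx": 0,"ty": 0,"tz": -0.14,"turn": 0},
    {"claw": 1,"tx": 0,"ty": 0,"tz": -0.1,"turn": 0},
    {"claw": 1,"tx": 0,"ty": 0,"tz": -0.1,"turn": 0},
    {"claw": 1,"tx": 0,"ty": 0,"tz": -0.08,"turn": 0},
    {"claw": 1,"tx": 0,"ty": 0,"tz": 0,"turn": 0},
    {"claw": 1,"tx": 0,"ty": 0,"tz": 0,"turn": 0},
  ],
)

```text
clock: 4.7
position: [0.6266, -0.287, 0.0183]
tcp_rot: [-0.0, 0.736, 0.677, -0.0]
contact_force: [0.1, 0.1, -0.1]
grip_width: 0.0854
grip_force: 0.0
```

```bash
python3 - <<'E'
from h import *
st(); p=snapshot("wrist"); save(p,"w2"); C=wcloud(p)
E
```

```text
t 4.7 pos [ 0.6266 -0.287   0.0183] yaw_y -4.7 z [-0.  0. -1.] F [ 0.1  0.1 -0.1] w 0.0854 gf 0.0 j [-0.52  0.73  0.11  0.95  0.    1.13]
```

View pics/w2.png

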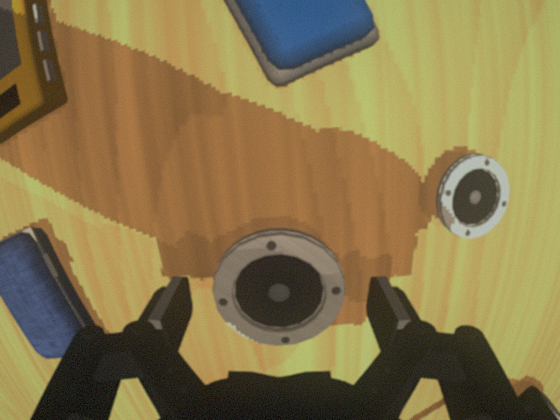

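The wrist view shows the driver at (280,288), centred between the open pads at (175,305) and (385,305). I'll go 3 mm lower and grip it.

Emit:
move_arm(
  targets=[
    {"claw": 1,"tx": -0.01,"ty": -0.005,"tz": -0.038,"turn": 0},
    {"claw": 0,"tx": 0,"ty": 0,"tz": 0,"turn": 0},
    {"claw": 0,"tx": 0,"ty": 0,"tz": 0,"turn": 0},
    {"claw": 0,"tx": 0,"ty": 0,"tz": 0,"turn": 0},
    {"claw": 0,"tx": 0,"ty": 0,"tz": 0,"turn": 0},
    {"claw": 0,"tx": 0,"ty": 0,"tz": 0,"turn": 0},
    {"claw": 0,"tx": 0,"ty": 0,"tz": 0,"turn": 0},
    {"claw": 0,"tx": 0,"ty": 0,"tz": 0,"turn": 0},
    {"claw": 0,"tx": 0,"ty": 0,"tz": 0,"turn": 0},
  ],
)

```text
clock: 5.5
position: [0.6266, -0.2879, 0.0167]
tcp_rot: [0.001, 0.736, 0.677, 0.0]
contact_force: [-1.2, 1.0, 5.8]
grip_width: 0.0612
grip_force: 65.4
```

```bash
python3 - <<'E'
from h import *
st(); p=snapshot("wrist"); save(p,"w3"); C=wcloud(p)
g=(abs(C[...,2]-.032)<.006)&(np.hypot(C[...,0]-.627,C[...,1]+.286)<.028)&(C[...,1]>-.31)
Q=C[g]; print(g.sum(),np.median(Q,0))
E
```

```text
t 5.5 pos [ 0.6266 -0.2879  0.0167] yaw_y -4.7 z [ 0.002 -0.001 -1.   ] F [-1.2  1.   5.8] w 0.0612 gf 65.4 j [-0.52  0.73  0.11  0.94 -0.    1.13]
9197 [ 0.6271653  -0.28434628  0.02968665]
```

View pics/w3.png

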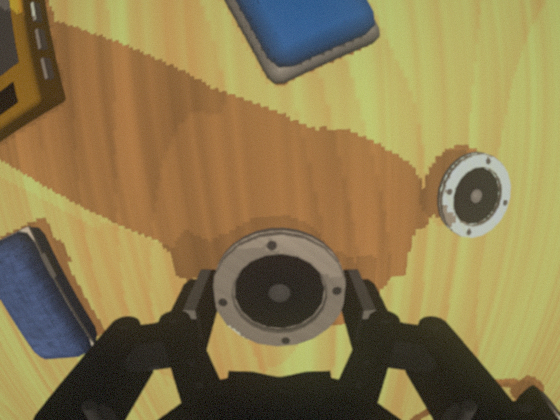

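The driver sits squarely between the pads, with its centre at (280,290). Next I lift it.

Emit:
move_arm(
  targets=[
    {"claw": 0,"tx": 0,"ty": 0,"tz": 0.05,"turn": 0},
    {"claw": 0,"tx": 0,"ty": 0,"tz": 0.1,"turn": 0},
    {"claw": 0,"tx": 0,"ty": 0,"tz": 0.16,"turn": 0},
    {"claw": 0,"tx": 0,"ty": 0,"tz": 0.2,"turn": 0},
    {"claw": 0,"tx": 0,"ty": 0,"tz": 0.2,"turn": 0},
    {"claw": 0,"tx": 0,"ty": 0,"tz": 0.2,"turn": 0},
    {"claw": 0,"tx": 0,"ty": 0,"tz": 0.2,"turn": 0},
    {"claw": 0,"tx": 0,"ty": 0,"tz": 0.2,"turn": 0},
    {"claw": 0,"tx": 0,"ty": 0,"tz": 0.2,"turn": 0},
    {"claw": 0,"tx": 0,"ty": 0,"tz": 0.2,"turn": 0},
    {"claw": 0,"tx": 0,"ty": 0,"tz": 0.16,"turn": 0},
    {"claw": 0,"tx": 0,"ty": 0,"tz": 0.08,"turn": 0},
  ],
)

```text
clock: 6.55
position: [0.6265, -0.2878, 0.1736]
tcp_rot: [0.001, 0.736, 0.677, 0.0]
contact_force: [0.8, -0.4, -2.8]
grip_width: 0.0616
grip_force: 65.6
```

```bash
python3 - <<'E'
from h import *
st(); p=snapshot("wrist"); save(p,"w4"); C=wcloud(p)
s=read_state()["position"]
g=(np.hypot(C[...,0]-s[0],C[...,1]-s[1])<.031)&(np.hypot(C[...,0]-s[0],C[...,1]-s[1])>.024)&(abs(C[...,2]-s[2]-.012)<.012)&(C[...,1]>s[1]-.02)
Q=C[g]; A=np.c_[Q[:,:2]-s[:2],np.ones(len(Q))]; print(len(Q),np.linalg.lstsq(A,Q[:,2],rcond=None)[0], s[2])
E
```

```text
t 6.55 pos [ 0.6265 -0.2878  0.1736] yaw_y -4.7 z [ 0.002 -0.001 -1.   ] F [ 0.8 -0.4 -2.8] w 0.0616 gf 65.6 j [-0.52  0.64  0.36  1.29  0.    1.13]
3979 [ 0.00447389 -0.01703926  0.18966918] 0.17423797019728612
```

Emit:
move_arm(
  targets=[
    {"claw": 0,"tx": -0.06,"ty": 0.15,"tz": 0,"turn": 0},
    {"claw": 0,"tx": -0.06,"ty": 0.3,"tz": 0,"turn": 0},
    {"claw": 0,"tx": -0.06,"ty": 0.42,"tz": 0,"turn": 0},
    {"claw": 0,"tx": -0.06,"ty": 0.45,"tz": 0,"turn": 0},
    {"claw": 0,"tx": -0.06,"ty": 0.45,"tz": 0,"turn": 0},
    {"claw": 0,"tx": -0.06,"ty": 0.45,"tz": 0,"turn": 0},
    {"claw": 0,"tx": -0.06,"ty": 0.45,"tz": 0,"turn": 0},
    {"claw": 0,"tx": -0.06,"ty": 0.45,"tz": 0,"turn": 0},
    {"claw": 0,"tx": -0.06,"ty": 0.45,"tz": 0,"turn": 0},
    {"claw": 0,"tx": -0.06,"ty": 0.42,"tz": 0,"turn": 0},
    {"claw": 0,"tx": -0.06,"ty": 0.3,"tz": 0,"turn": 0},
    {"claw": 0,"tx": -0.06,"ty": 0.2,"tz": 0,"turn": 0},
  ],
)

```text
clock: 7.6
position: [0.5669, 0.0745, 0.1706]
tcp_rot: [-0.001, 0.735, 0.678, -0.0]
contact_force: [-0.0, -0.5, -3.1]
grip_width: 0.0611
grip_force: 65.7
```

Emit:
move_arm(
  targets=[
    {"claw": 0,"tx": 0,"ty": 0.08,"tz": 0,"turn": 0},
    {"claw": 0,"tx": 0,"ty": 0,"tz": 0,"turn": 0},
    {"claw": 0,"tx": 0,"ty": 0,"tz": 0,"turn": 0},
  ],
)

```text
clock: 7.85
position: [0.5684, 0.0775, 0.1711]
tcp_rot: [0.0, 0.736, 0.677, -0.0]
contact_force: [0.0, 0.0, -2.1]
grip_width: 0.0613
grip_force: 65.7
```

```bash
cat >> h.py <<'E'
def wray(p,u,v,z):
    a=(np.asarray(u)-p["cx"])/p["fx"]; b=(np.asarray(v)-p["cy"])/p["fy"]; th=np.hypot(a,b)+1e-9; k=np.tan(th)/th
    d=np.stack([a*k,-b*k,-np.ones(np.shape(u))],-1)@R(p).T; o=np.array(p["origin"]); return o+d*((z-o[2])/d[...,2])[...,None]
E
python3 - <<'E'
from h import *
st(); p=snapshot("wrist"); save(p,"w5"); C=wcloud(p)
hsv=cv2.cvtColor(p["frame"],cv2.COLOR_RGB2HSV).astype(int)
near=(np.hypot(C[...,0]-.567,C[...,1]-.172)<.04)&(C[...,2]>.085)&(C[...,2]<.12)
m=(near&(hsv[...,1]<90)&(hsv[...,2]>100)).astype(np.uint8)
n,l,s,c=cv2.connectedComponentsWithStats(m)
for i in range(1,n):
    if s[i,4]>10: print(s[i],np.round(wray(p,c[i][0],c[i][1],.1025),4),np.nanmax(C[l==i][:,2]))
g=(np.hypot(C[...,0]-.567,C[...,1]-.172)<.045)&(abs(C[...,2]-.095)<.003)
u,v=np.nonzero(g)[1],np.nonzero(g)[0]
hole=((np.hypot(C[...,0]-.567,C[...,1]-.172)<.06)&(C[...,2]<.08)).astype(np.uint8)
inner=g&(np.hypot(C[...,0]-.567,C[...,1]-.172)<.0275)
from scipy.optimize import least_squares
# hole edge: per-angle innermost face points
Q=C[g];b=np.degrees(np.arctan2(Q[:,1]-.172,Q[:,0]-.567))//10;r=np.hypot(Q[:,0]-.567,Q[:,1]-.172)
E_=np.array([Q[b==k][np.argmin(r[b==k])] for k in np.unique(b)])
f=least_squares(lambda x:np.hypot(E_[:,0]-x[0],E_[:,1]-x[1])-x[2],[.567,.172,.0235],loss="soft_l1",f_scale=.0005);print(f.x,np.median(Q[:,2]))
E
```

```text
t 7.85 pos [0.5684 0.0775 0.1711] yaw_y -4.7 z [-0.    -0.001 -1.   ] F [ 0.   0.  -2.1] w 0.0613 gf 65.7 j [ 0.03  0.4  -0.05  1.13 -0.    1.68]
[261  46  11  11  91] [0.5697 0.1984 0.1025] 0.10455754551511187
[303  87  11  11  93] [0.5942 0.1694 0.1025] 0.10441091208341022
[219  88  11  11  90] [0.5405 0.1738 0.1025] 0.10508519805015798
[261 129  11  10  90] [0.5651 0.1447 0.1025] 0.10546968221123304
[0.56727581 0.17176947 0.0232243 ] 0.09586488281687183
```

View pics/w5.png

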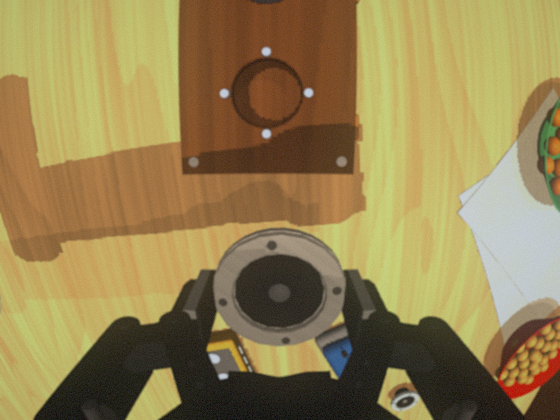

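The hole shows at (267,93) with its pins at (266,51), (308,93), (224,93) and (266,134). The driver is held level. Next I move over the hole and lower it part way.

Emit:
move_arm(
  targets=[
    {"claw": 0,"tx": -0.0125,"ty": 0.1,"tz": 0,"turn": 0},
    {"claw": 0,"tx": 0,"ty": 0.2,"tz": 0,"turn": 0},
    {"claw": 0,"tx": 0,"ty": 0.25,"tz": 0,"turn": 0},
    {"claw": 0,"tx": 0,"ty": 0.25,"tz": 0,"turn": 0},
    {"claw": 0,"tx": 0,"ty": 0.2,"tz": 0,"turn": 0},
    {"claw": 0,"tx": 0,"ty": 0.12,"tz": 0,"turn": 0},
    {"claw": 0,"tx": 0,"ty": 0.056,"tz": 0,"turn": 0},
    {"claw": 0,"tx": 0,"ty": 0,"tz": -0.1,"turn": 0},
    {"claw": 0,"tx": 0,"ty": 0,"tz": -0.15,"turn": 0},
    {"claw": 0,"tx": 0,"ty": 0,"tz": -0.15,"turn": 0},
    {"claw": 0,"tx": 0,"ty": 0,"tz": 0,"turn": 0},
    {"claw": 0,"tx": 0,"ty": 0,"tz": 0,"turn": 0},
  ],
)

```text
clock: 8.9
position: [0.5665, 0.171, 0.1383]
tcp_rot: [-0.001, 0.736, 0.677, -0.001]
contact_force: [0.1, -0.3, -1.5]
grip_width: 0.0614
grip_force: 65.8
```

```bash
python3 - <<'E'
from h import *
st()
E
```

```text
t 8.9 pos [0.5665 0.171  0.1383] yaw_y -4.8 z [-0.003 -0.001 -1.   ] F [ 0.1 -0.3 -1.5] w 0.0614 gf 65.8 j [ 0.19  0.45 -0.05  1.07 -0.    1.84]
```

Emit:
move_arm(
  targets=[
    {"claw": 0,"tx": 0.01,"ty": 0.008,"tz": 0,"turn": 0},
    {"claw": 0,"tx": 0,"ty": 0,"tz": -0.08,"turn": 0},
    {"claw": 0,"tx": 0,"ty": 0,"tz": -0.08,"turn": 0},
    {"claw": 0,"tx": 0,"ty": 0,"tz": -0.08,"turn": 0},
    {"claw": 0,"tx": 0,"ty": 0,"tz": -0.08,"turn": 0},
    {"claw": 0,"tx": 0,"ty": 0,"tz": -0.08,"turn": 0},
    {"claw": 0,"tx": 0,"ty": 0,"tz": -0.06,"turn": 0},
    {"claw": 0,"tx": 0,"ty": 0,"tz": 0,"turn": 0},
    {"claw": 0,"tx": 0,"ty": 0,"tz": 0,"turn": 0},
  ],
)

```text
clock: 9.65
position: [0.5678, 0.1727, 0.1022]
tcp_rot: [-0.0, 0.736, 0.677, -0.0]
contact_force: [0.1, -0.6, -2.0]
grip_width: 0.0612
grip_force: 65.9
```

```bash
python3 - <<'E'
from h import *
st()
E
```

```text
t 9.65 pos [0.5678 0.1727 0.1022] yaw_y -4.7 z [-0.001 -0.    -1.   ] F [ 0.1 -0.6 -2. ] w 0.0612 gf 65.9 j [ 0.19  0.48 -0.1   0.99 -0.    1.84]
```

Emit:
move_arm(
  targets=[
    {"claw": 0,"tx": 0,"ty": -0.005,"tz": -0.0125,"turn": 0},
    {"claw": 0,"tx": 0,"ty": 0,"tz": -0.0125,"turn": 0},
    {"claw": 0,"tx": 0,"ty": 0,"tz": -0.0125,"turn": 0},
    {"claw": 0,"tx": 0,"ty": 0,"tz": -0.0125,"turn": 0},
    {"claw": 0,"tx": 0,"ty": 0,"tz": -0.0125,"turn": 0},
    {"claw": 0,"tx": 0,"ty": 0,"tz": 0,"turn": 0},
    {"claw": 0,"tx": 0,"ty": 0,"tz": 0,"turn": 0},
  ],
)

```text
clock: 10.23
position: [0.5681, 0.1724, 0.0976]
tcp_rot: [-0.0, 0.736, 0.677, -0.0]
contact_force: [-0.0, 0.2, -2.5]
grip_width: 0.0612
grip_force: 65.9
```

Emit:
move_arm(
  targets=[
    {"claw": 0,"tx": 0,"ty": 0,"tz": -0.0125,"turn": 0},
    {"claw": 0,"tx": 0,"ty": 0,"tz": 0,"turn": 0},
  ],
)

```text
clock: 10.4
position: [0.5681, 0.1724, 0.0965]
tcp_rot: [0.0, 0.736, 0.677, -0.0]
contact_force: [0.0, 0.5, -2.5]
grip_width: 0.0614
grip_force: 65.9
```

Emit:
move_arm(
  targets=[
    {"claw": 0,"tx": 0,"ty": 0,"tz": -0.01,"turn": 0},
    {"claw": 0,"tx": 0,"ty": 0,"tz": 0,"turn": 0},
  ],
)

```text
clock: 10.57
position: [0.5681, 0.1724, 0.0958]
tcp_rot: [0.0, 0.736, 0.677, -0.0]
contact_force: [0.4, 0.7, -2.2]
grip_width: 0.061
grip_force: 65.9
```

```bash
python3 - <<'E'
from h import *
st(); p=snapshot("wrist"); save(p,"w6"); C=wcloud(p)
s=[.5681,.1724]
d=np.hypot(C[...,0]-s[0],C[...,1]-s[1])
g=(d<.031)&(d>.024)&(abs(C[...,2]-.11)<.012)&(C[...,1]>s[1]-.02)
Q=C[g]; A=np.c_[Q[:,:2]-s[:2],np.ones(len(Q))]; print(len(Q),np.linalg.lstsq(A,Q[:,2],rcond=None)[0])
g=(d<.07)&(d>.04)&(abs(C[...,2]-.095)<.004); print(np.nanmedian(C[g][:,2]))
E
```

```text
t 10.57 pos [0.5681 0.1724 0.0958] yaw_y -4.7 z [-0. -0. -1.] F [ 0.4  0.7 -2.2] w 0.061 gf 65.9 j [ 0.19  0.49 -0.11  0.97 -0.    1.84]
4053 [ 0.00525788 -0.02240168  0.11196019]
0.0957929339555792
```

Emit:
move_arm(
  targets=[
    {"claw": 0,"tx": 0,"ty": 0,"tz": -0.008,"turn": 0},
    {"claw": 0,"tx": 0,"ty": 0,"tz": 0,"turn": 0},
  ],
)

```text
clock: 10.78
position: [0.5682, 0.1724, 0.0955]
tcp_rot: [0.0, 0.736, 0.677, 0.0]
contact_force: [-0.8, 0.5, -1.2]
grip_width: 0.0615
grip_force: 66.0
```

Emit:
move_arm(
  targets=[
    {"claw": 0,"tx": 0,"ty": 0,"tz": -0.006,"turn": 0},
    {"claw": 0,"tx": 0,"ty": 0,"tz": 0,"turn": 0},
  ],
)

```text
clock: 10.95
position: [0.5683, 0.1724, 0.0953]
tcp_rot: [0.0, 0.736, 0.677, 0.0]
contact_force: [-1.6, -0.5, 2.2]
grip_width: 0.0615
grip_force: 66.4
```

Contact with the pins, so I release and raise.

Emit:
move_arm(
  targets=[
    {"claw": 1,"tx": 0,"ty": 0,"tz": 0,"turn": 0},
    {"claw": 1,"tx": 0,"ty": 0,"tz": 0,"turn": 0},
    {"claw": 1,"tx": 0,"ty": 0,"tz": 0,"turn": 0},
    {"claw": 1,"tx": 0,"ty": 0,"tz": 0,"turn": 0},
    {"claw": 1,"tx": 0,"ty": 0,"tz": 0,"turn": 0},
    {"claw": 1,"tx": 0,"ty": 0,"tz": 0,"turn": 0},
    {"claw": 1,"tx": 0,"ty": 0,"tz": 0.1,"turn": 0},
    {"claw": 1,"tx": 0,"ty": 0,"tz": 0.2,"turn": 0},
    {"claw": 1,"tx": 0,"ty": 0,"tz": 0.25,"turn": 0},
    {"claw": 1,"tx": 0,"ty": 0,"tz": 0.2,"turn": 0},
    {"claw": 1,"tx": 0,"ty": 0,"tz": 0,"turn": 0},
    {"claw": 1,"tx": 0,"ty": 0,"tz": 0,"turn": 0},
  ],
)

```text
clock: 11.95
position: [0.5693, 0.1726, 0.1562]
tcp_rot: [0.001, 0.736, 0.677, 0.001]
contact_force: [1.2, 0.1, -0.8]
grip_width: 0.0853
grip_force: 0.0
```

```bash
cat >> h.py <<'E'
from scipy.optimize import least_squares
def rim(name="rim",c=(.5678,.1722)):
    st(); p=snapshot("wrist"); save(p,name); C=wcloud(p); d=np.hypot(C[...,0]-c[0],C[...,1]-c[1])
    f=(d<.055)&(d>.038)&(abs(C[...,2]-.0955)<.004); Q=C[f]; face=np.linalg.lstsq(np.c_[Q[:,:2]-c,np.ones(len(Q))],Q[:,2],rcond=None)[0]
    g=(d<.034)&(C[...,2]>.1)&(C[...,2]<.12); o=cv2.minEnclosingCircle(C[g][:,:2].astype(np.float32)) if g.any() else None
    g=(d<.0305)&(d>.0235)&(abs(C[...,2]-.107)<.01); Q=C[g]
    A=np.c_[Q[:,:2]-c,np.ones(len(Q))]; r=np.linalg.lstsq(A,Q[:,2],rcond=None)[0]
    a=np.radians(-4.8); X=np.array([np.cos(a),np.sin(a)]); Y=np.array([-X[1],X[0]])
    h={k:round(1e3*float(r[:2]@(v*.027)+r[2]-face[2]-face[:2]@(v*.027)*0),2) for k,v in dict(a=X,b=Y,c=-X,d=-Y).items()}
    print("rim tops mm above face",h,"circle",o,"n",len(Q),"face",np.round(face,4))
E
python3 - <<'E'
from h import *
rim("w7")
E
```

```text
t 11.95 pos [0.5693 0.1726 0.1562] yaw_y -4.7 z [ 0.003  0.001 -1.   ] F [ 1.2  0.1 -0.8] w 0.0853 gf 0.0 j [ 0.19  0.44 -0.01  1.11 -0.    1.84]
rim tops mm above face {'a': 14.8, 'b': 15.13, 'c': 15.72, 'd': 15.39} circle ((0.5676742196083069, 0.17257511615753174), 0.031975746154785156) n 2633 face [-0.0005  0.0016  0.0957]
```

View pics/w7.png

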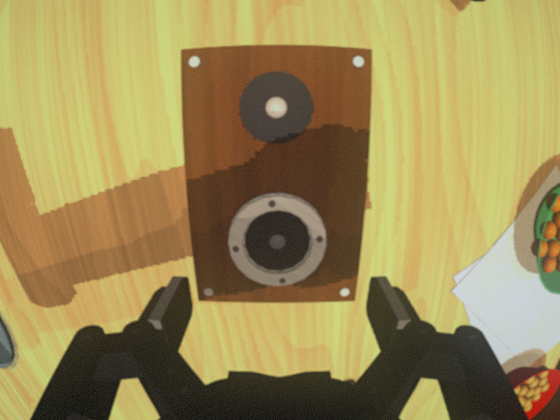

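The driver rests on all four pins, centred in the hole at (277,241) and level. Next I close the fingers and move over side a.

Emit:
move_arm(
  targets=[
    {"claw": 0,"tx": 0.1,"ty": -0.01,"tz": 0,"turn": 0},
    {"claw": 0,"tx": 0.1,"ty": -0.01,"tz": 0,"turn": 0},
    {"claw": 0,"tx": 0.1,"ty": -0.01,"tz": 0,"turn": 0},
    {"claw": 0,"tx": 0.1,"ty": -0.01,"tz": 0,"turn": 0},
    {"claw": 0,"tx": 0.02,"ty": 0,"tz": 0,"turn": 0},
    {"claw": 0,"tx": 0,"ty": 0,"tz": 0,"turn": 0},
    {"claw": 0,"tx": 0,"ty": 0,"tz": 0,"turn": 0},
    {"claw": 0,"tx": 0,"ty": 0,"tz": -0.1,"turn": 0},
    {"claw": 0,"tx": 0,"ty": 0,"tz": -0.15,"turn": 0},
    {"claw": 0,"tx": 0,"ty": 0,"tz": -0.15,"turn": 0},
    {"claw": 0,"tx": 0,"ty": 0,"tz": -0.07,"turn": 0},
    {"claw": 0,"tx": 0,"ty": 0,"tz": 0,"turn": 0},
  ],
)

```text
clock: 13.0
position: [0.6, 0.169, 0.1151]
tcp_rot: [-0.001, 0.736, 0.677, -0.002]
contact_force: [0.3, 0.1, -0.3]
grip_width: 0.0001
grip_force: 0.0
```

```bash
python3 - <<'E'
from h import *
rim("w8")
E
```

```text
t 13.0 pos [0.6    0.169  0.1151] yaw_y -4.7 z [-0.004 -0.001 -1.   ] F [ 0.3  0.1 -0.3] w 0.0001 gf 0.0 j [ 0.17  0.53  0.02  1.06 -0.    1.83]
rim tops mm above face {'a': 14.77, 'b': 15.07, 'c': 15.7, 'd': 15.41} circle ((0.5690408945083618, 0.17210614681243896), 0.032905664294958115) n 2788 face [-0.0006  0.0018  0.0957]
```

View pics/w8.png

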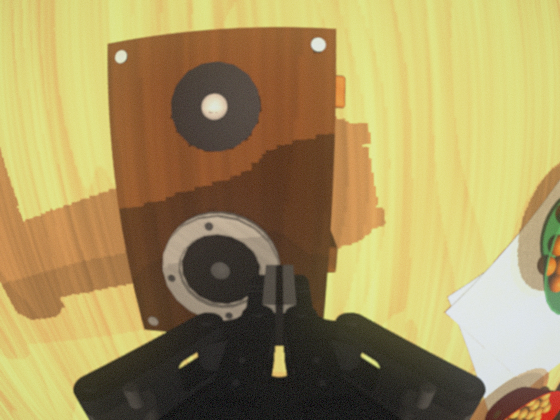

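The shut fingertip shows at (279,285), over the +x edge of the rim. It is narrow (about 15 mm) and clear of the cone. I move it slightly inward and approach.

Emit:
move_arm(
  targets=[
    {"claw": 0,"tx": -0.03,"ty": 0.005,"tz": -0.02,"turn": 0},
    {"claw": 0,"tx": 0,"ty": 0,"tz": 0,"turn": 0},
    {"claw": 0,"tx": 0,"ty": 0,"tz": 0,"turn": 0},
  ],
)

```text
clock: 13.3
position: [0.5996, 0.1697, 0.1162]
tcp_rot: [0.0, 0.736, 0.677, 0.0]
contact_force: [0.3, 0.7, 0.1]
grip_width: 0.0001
grip_force: 0.0
```

Emit:
move_arm(
  targets=[
    {"claw": 0,"tx": 0,"ty": 0,"tz": -0.02,"turn": 0},
    {"claw": 0,"tx": 0,"ty": 0,"tz": -0.0125,"turn": 0},
    {"claw": 0,"tx": 0,"ty": 0,"tz": 0,"turn": 0},
  ],
)

```text
clock: 13.55
position: [0.5994, 0.1696, 0.1129]
tcp_rot: [0.0, 0.736, 0.677, 0.0]
contact_force: [-0.1, 1.1, -0.0]
grip_width: -0.0001
grip_force: 0.0
```

Emit:
move_arm(
  targets=[
    {"claw": 0,"tx": 0,"ty": 0,"tz": -0.0125,"turn": 0},
    {"claw": 0,"tx": 0,"ty": 0,"tz": -0.0125,"turn": 0},
    {"claw": 0,"tx": 0,"ty": 0,"tz": -0.0125,"turn": 0},
    {"claw": 0,"tx": 0,"ty": 0,"tz": 0,"turn": 0},
  ],
)

```text
clock: 13.88
position: [0.5994, 0.1696, 0.11]
tcp_rot: [0.0, 0.736, 0.677, 0.0]
contact_force: [-0.4, 0.2, 0.4]
grip_width: 0.0002
grip_force: 0.2
```

Emit:
move_arm(
  targets=[
    {"claw": 0,"tx": 0,"ty": 0,"tz": -0.0125,"turn": 0},
    {"claw": 0,"tx": 0,"ty": 0,"tz": 0,"turn": 0},
  ],
)

```text
clock: 14.05
position: [0.5995, 0.1696, 0.1097]
tcp_rot: [0.0, 0.736, 0.677, 0.0]
contact_force: [-2.2, -0.6, 4.6]
grip_width: 0.0001
grip_force: 2.1
```

Emit:
move_arm(
  targets=[
    {"claw": 0,"tx": 0,"ty": 0,"tz": -0.0125,"turn": 0},
    {"claw": 0,"tx": 0,"ty": 0,"tz": 0,"turn": 0},
  ],
)

```text
clock: 14.22
position: [0.5997, 0.1696, 0.1091]
tcp_rot: [0.0, 0.736, 0.677, 0.001]
contact_force: [-2.0, -1.4, 6.1]
grip_width: -0.0003
grip_force: 3.2
```

```bash
python3 - <<'E'
from h import *
rim("w9")
E
```

```text
t 14.22 pos [0.5997 0.1696 0.1091] yaw_y -4.7 z [ 0.001  0.    -1.   ] F [-2.  -1.4  6.1] w -0.0003 gf 3.2 j [ 0.17  0.53 -0.    1.04 -0.    1.83]
rim tops mm above face {'a': 14.42, 'b': 15.04, 'c': 16.18, 'd': 15.57} circle ((0.5689729452133179, 0.1723657101392746), 0.03275393694639206) n 2576 face [-0.0004  0.0015  0.0958]
```

Emit:
move_arm(
  targets=[
    {"claw": 0,"tx": 0,"ty": 0,"tz": -0.0125,"turn": 0},
    {"claw": 0,"tx": 0,"ty": 0,"tz": -0.0125,"turn": 0},
    {"claw": 0,"tx": 0,"ty": 0,"tz": 0,"turn": 0},
  ],
)

```text
clock: 14.52
position: [0.6002, 0.1696, 0.1076]
tcp_rot: [0.001, 0.736, 0.677, 0.001]
contact_force: [-2.5, -0.2, 9.1]
grip_width: -0.0001
grip_force: 3.8
```

Emit:
move_arm(
  targets=[
    {"claw": 0,"tx": 0,"ty": 0,"tz": -0.01,"turn": 0},
    {"claw": 0,"tx": 0,"ty": 0,"tz": 0,"turn": 0},
  ],
)

```text
clock: 14.68
position: [0.6004, 0.1696, 0.107]
tcp_rot: [0.001, 0.736, 0.677, 0.001]
contact_force: [-1.5, -0.6, 8.9]
grip_width: 0.0001
grip_force: 4.1
```

```bash
python3 - <<'E'
from h import *
rim("w10")
E
```

```text
t 14.68 pos [0.6004 0.1696 0.107 ] yaw_y -4.7 z [ 0.003  0.    -1.   ] F [-1.5 -0.6  8.9] w 0.0001 gf 4.1 j [ 0.17  0.53 -0.    1.03 -0.    1.83]
rim tops mm above face {'a': 12.71, 'b': 15.16, 'c': 18.48, 'd': 16.03} circle ((0.5693265199661255, 0.17277084290981293), 0.03243808075785637) n 2581 face [-0.0005  0.0018  0.0958]
```

Emit:
move_arm(
  targets=[
    {"claw": 0,"tx": 0,"ty": 0,"tz": 0.1,"turn": 0},
    {"claw": 0,"tx": 0,"ty": 0,"tz": 0.15,"turn": 0},
    {"claw": 0,"tx": -0.1,"ty": 0.01,"tz": 0.03,"turn": 0},
    {"claw": 0,"tx": -0.2,"ty": 0.018,"tz": 0,"turn": 0},
    {"claw": 0,"tx": -0.22,"ty": 0.018,"tz": 0,"turn": 0},
    {"claw": 0,"tx": -0.18,"ty": 0.018,"tz": 0,"turn": 0},
    {"claw": 0,"tx": -0.082,"ty": 0.004,"tz": 0,"turn": 0},
    {"claw": 0,"tx": 0,"ty": 0,"tz": 0,"turn": 0},
    {"claw": 0,"tx": 0,"ty": 0,"tz": -0.1,"turn": 0},
    {"claw": 0,"tx": 0,"ty": 0,"tz": 0,"turn": 0},
    {"claw": 0,"tx": 0,"ty": 0,"tz": 0,"turn": 0},
  ],
)

```text
clock: 15.65
position: [0.5371, 0.1749, 0.1188]
tcp_rot: [-0.0, 0.736, 0.677, -0.0]
contact_force: [-0.6, -0.5, -0.4]
grip_width: 0.0001
grip_force: 0.0
```

```bash
python3 - <<'E'
from h import *
rim("w11")
E
```

```text
t 15.65 pos [0.5371 0.1749 0.1188] yaw_y -4.8 z [-0.001 -0.    -1.   ] F [-0.6 -0.5 -0.4] w 0.0001 gf 0.0 j [ 0.2   0.41 -0.16  1.   -0.    1.86]
rim tops mm above face {'a': 14.56, 'b': 14.98, 'c': 15.72, 'd': 15.3} circle ((0.5680263638496399, 0.17229312658309937), 0.03226752579212189) n 2771 face [-0.0005  0.0011  0.0957]
```

Emit:
move_arm(
  targets=[
    {"claw": 0,"tx": 0,"ty": 0,"tz": -0.05,"turn": 0},
    {"claw": 0,"tx": 0,"ty": 0,"tz": -0.04,"turn": 0},
    {"claw": 0,"tx": 0,"ty": 0,"tz": -0.0125,"turn": 0},
    {"claw": 0,"tx": 0,"ty": 0,"tz": -0.0125,"turn": 0},
    {"claw": 0,"tx": 0,"ty": 0,"tz": -0.0125,"turn": 0},
    {"claw": 0,"tx": 0,"ty": 0,"tz": 0,"turn": 0},
  ],
)

```text
clock: 16.2
position: [0.5369, 0.175, 0.1103]
tcp_rot: [0.0, 0.736, 0.677, 0.0]
contact_force: [-2.8, -0.8, 5.8]
grip_width: -0.0
grip_force: 3.2
```

Emit:
move_arm(
  targets=[
    {"claw": 0,"tx": 0,"ty": 0,"tz": -0.0125,"turn": 0},
    {"claw": 0,"tx": 0,"ty": 0,"tz": -0.0125,"turn": 0},
    {"claw": 0,"tx": 0,"ty": 0,"tz": 0,"turn": 0},
  ],
)

```text
clock: 16.45
position: [0.5366, 0.175, 0.1087]
tcp_rot: [0.0, 0.736, 0.677, 0.0]
contact_force: [-3.5, -0.4, 10.4]
grip_width: 0.0002
grip_force: 4.8
```

```bash
python3 - <<'E'
from h import *
rim("w12")
E
```

```text
t 16.45 pos [0.5366 0.175  0.1087] yaw_y -4.7 z [ 0. -0. -1.] F [-3.5 -0.4 10.4] w 0.0002 gf 4.8 j [ 0.2   0.42 -0.18  0.97 -0.    1.86]
rim tops mm above face {'a': 16.59, 'b': 15.06, 'c': 14.14, 'd': 15.67} circle ((0.5667141079902649, 0.1727086454629898), 0.032871540635824203) n 2614 face [-0.0005  0.0014  0.0957]
```

Emit:
move_arm(
  targets=[
    {"claw": 0,"tx": 0,"ty": 0,"tz": -0.008,"turn": 0},
    {"claw": 0,"tx": 0,"ty": 0,"tz": -0.008,"turn": 0},
    {"claw": 0,"tx": 0,"ty": 0,"tz": 0,"turn": 0},
  ],
)

```text
clock: 16.75
position: [0.5363, 0.175, 0.1075]
tcp_rot: [-0.0, 0.736, 0.677, 0.0]
contact_force: [-4.9, -0.6, 10.8]
grip_width: 0.0002
grip_force: 5.6
```

Emit:
move_arm(
  targets=[
    {"claw": 0,"tx": 0,"ty": 0,"tz": 0.1,"turn": 0},
    {"claw": 0,"tx": 0,"ty": 0,"tz": 0.15,"turn": 0},
    {"claw": 0,"tx": 0.02,"ty": 0.1,"tz": 0,"turn": 0},
    {"claw": 0,"tx": 0.1,"ty": 0.15,"tz": 0,"turn": 0},
    {"claw": 0,"tx": 0.15,"ty": 0.1,"tz": 0,"turn": 0},
    {"claw": 0,"tx": 0.1,"ty": 0.03,"tz": 0,"turn": 0},
    {"claw": 0,"tx": 0.048,"ty": 0,"tz": 0,"turn": 0},
    {"claw": 0,"tx": 0,"ty": 0,"tz": -0.08,"turn": 0},
    {"claw": 0,"tx": 0,"ty": 0,"tz": 0,"turn": 0},
    {"claw": 0,"tx": 0,"ty": 0,"tz": 0,"turn": 0},
  ],
)

```text
clock: 17.58
position: [0.5691, 0.2051, 0.1186]
tcp_rot: [-0.001, 0.736, 0.677, -0.001]
contact_force: [0.4, -0.4, 0.0]
grip_width: 0.0003
grip_force: 0.0
```

```bash
python3 - <<'E'
from h import *
rim("w13")
E
```

```text
t 17.58 pos [0.5691 0.2051 0.1186] yaw_y -4.7 z [-0.002 -0.001 -1.   ] F [ 0.4 -0.4  0. ] w 0.0003 gf 0.0 j [ 0.24  0.49 -0.04  1.04 -0.    1.89]
rim tops mm above face {'a': 14.73, 'b': 14.96, 'c': 15.57, 'd': 15.34} circle ((0.5683897733688354, 0.1726377010345459), 0.03235940262675285) n 865 face [-0.0004  0.0026  0.0956]
```

View pics/w13.png

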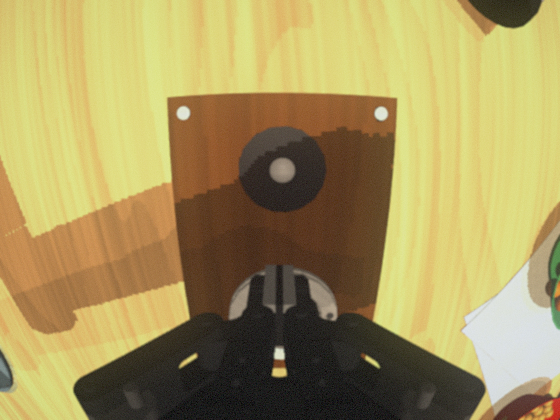

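The fingertip shows at (280,285), over the +y side of the rim. Its near part is hidden, but the visible rim is symmetric about the tip.

Emit:
move_arm(
  targets=[
    {"claw": 0,"tx": 0.01,"ty": 0,"tz": -0.05,"turn": 0},
    {"claw": 0,"tx": 0,"ty": 0,"tz": -0.04,"turn": 0},
    {"claw": 0,"tx": 0,"ty": 0,"tz": -0.0125,"turn": 0},
    {"claw": 0,"tx": 0,"ty": 0,"tz": -0.0125,"turn": 0},
    {"claw": 0,"tx": 0,"ty": 0,"tz": -0.0125,"turn": 0},
    {"claw": 0,"tx": 0,"ty": 0,"tz": 0,"turn": 0},
  ],
)

```text
clock: 18.13
position: [0.5709, 0.2053, 0.11]
tcp_rot: [0.0, 0.736, 0.677, -0.0]
contact_force: [-0.6, -1.1, 3.3]
grip_width: -0.0001
grip_force: 1.4
```

Emit:
move_arm(
  targets=[
    {"claw": 0,"tx": 0,"ty": 0,"tz": -0.0125,"turn": 0},
    {"claw": 0,"tx": 0,"ty": 0,"tz": -0.0125,"turn": 0},
    {"claw": 0,"tx": 0,"ty": 0,"tz": 0,"turn": 0},
  ],
)

```text
clock: 18.38
position: [0.571, 0.2055, 0.1084]
tcp_rot: [0.0, 0.736, 0.677, 0.0]
contact_force: [-1.9, -0.7, 7.4]
grip_width: 0.0002
grip_force: 3.2
```

```bash
python3 - <<'E'
from h import *
rim("w14")
E
```

```text
t 18.38 pos [0.571  0.2055 0.1084] yaw_y -4.7 z [ 0.001  0.    -1.   ] F [-1.9 -0.7  7.4] w 0.0002 gf 3.2 j [ 0.24  0.5  -0.05  1.02  0.    1.89]
rim tops mm above face {'a': 13.61, 'b': 13.34, 'c': 15.0, 'd': 15.28} circle ((0.5681475400924683, 0.17289552092552185), 0.0321146659553051) n 668 face [-0.0007  0.0016  0.0957]
```

Emit:
move_arm(
  targets=[
    {"claw": 0,"tx": 0,"ty": 0,"tz": -0.012,"turn": 0},
    {"claw": 0,"tx": 0,"ty": 0,"tz": -0.012,"turn": 0},
    {"claw": 0,"tx": 0,"ty": 0,"tz": 0,"turn": 0},
  ],
)

```text
clock: 18.68
position: [0.5711, 0.2057, 0.1067]
tcp_rot: [0.0, 0.736, 0.677, 0.001]
contact_force: [-3.1, 0.1, 6.7]
grip_width: 0.0001
grip_force: 3.5
```

Emit:
move_arm(
  targets=[
    {"claw": 0,"tx": 0,"ty": 0,"tz": 0.1,"turn": 0},
    {"claw": 0,"tx": 0,"ty": 0,"tz": 0.15,"turn": 0},
    {"claw": 0,"tx": -0.016,"ty": -0.1,"tz": 0,"turn": 0},
    {"claw": 0,"tx": -0.02,"ty": -0.22,"tz": 0,"turn": 0},
    {"claw": 0,"tx": -0.02,"ty": -0.22,"tz": 0,"turn": 0},
    {"claw": 0,"tx": -0.02,"ty": -0.18,"tz": 0,"turn": 0},
    {"claw": 0,"tx": 0,"ty": -0.1025,"tz": 0,"turn": 0},
    {"claw": 0,"tx": 0,"ty": 0,"tz": -0.08,"turn": 0},
    {"claw": 0,"tx": 0,"ty": 0,"tz": 0,"turn": 0},
    {"claw": 0,"tx": 0,"ty": 0,"tz": 0,"turn": 0},
  ],
)

```text
clock: 19.52
position: [0.5645, 0.1399, 0.1184]
tcp_rot: [-0.0, 0.736, 0.677, -0.0]
contact_force: [1.2, 0.2, -0.1]
grip_width: 0.0
grip_force: 0.0
```

```bash
python3 - <<'E'
from h import *
rim("w15")
E
```

```text
t 19.52 pos [0.5645 0.1399 0.1184] yaw_y -4.7 z [-0.001  0.    -1.   ] F [ 1.2  0.2 -0.1] w 0.0 gf 0.0 j [ 0.13  0.45 -0.11  1.01  0.    1.79]
rim tops mm above face {'a': 13.09, 'b': 11.96, 'c': 14.26, 'd': 15.39} circle ((0.5684419870376587, 0.17285089194774628), 0.03197911009192467) n 4364 face [-0.0007  0.0018  0.0958]
```

Emit:
move_arm(
  targets=[
    {"claw": 0,"tx": 0,"ty": 0,"tz": -0.05,"turn": 0},
    {"claw": 0,"tx": 0,"ty": 0,"tz": -0.035,"turn": 0},
    {"claw": 0,"tx": 0,"ty": 0,"tz": -0.0125,"turn": 0},
    {"claw": 0,"tx": 0,"ty": 0,"tz": -0.0125,"turn": 0},
    {"claw": 0,"tx": 0,"ty": 0,"tz": -0.0125,"turn": 0},
    {"claw": 0,"tx": 0,"ty": 0,"tz": -0.0125,"turn": 0},
    {"claw": 0,"tx": 0,"ty": 0,"tz": 0,"turn": 0},
  ],
)

```text
clock: 20.15
position: [0.5648, 0.1399, 0.1092]
tcp_rot: [0.0, 0.736, 0.677, 0.0]
contact_force: [-2.3, 0.3, 5.3]
grip_width: 0.0
grip_force: 3.0
```

Emit:
move_arm(
  targets=[
    {"claw": 0,"tx": 0,"ty": 0,"tz": -0.0125,"turn": 0},
    {"claw": 0,"tx": 0,"ty": 0,"tz": -0.0125,"turn": 0},
    {"claw": 0,"tx": 0,"ty": 0,"tz": 0,"turn": 0},
  ],
)

```text
clock: 20.4
position: [0.5647, 0.1396, 0.1075]
tcp_rot: [0.0, 0.736, 0.677, 0.0]
contact_force: [-3.4, -0.8, 7.7]
grip_width: 0.0002
grip_force: 3.8
```

```bash
python3 - <<'E'
from h import *
rim("w16")
E
```

```text
t 20.4 pos [0.5647 0.1396 0.1075] yaw_y -4.7 z [ 0. -0. -1.] F [-3.4 -0.8  7.7] w 0.0002 gf 3.8 j [ 0.13  0.45 -0.13  0.99 -0.    1.79]
rim tops mm above face {'a': 12.28, 'b': 12.37, 'c': 12.88, 'd': 12.78} circle ((0.567984402179718, 0.17244768142700195), 0.03208865597844124) n 4698 face [-0.0007  0.0019  0.0958]
```

Emit:
move_arm(
  targets=[
    {"claw": 0,"tx": 0,"ty": 0,"tz": -0.01,"turn": 0},
    {"claw": 0,"tx": 0,"ty": 0,"tz": -0.01,"turn": 0},
    {"claw": 0,"tx": 0,"ty": 0,"tz": -0.01,"turn": 0},
    {"claw": 0,"tx": 0,"ty": 0,"tz": 0,"turn": 0},
  ],
)

```text
clock: 20.78
position: [0.5647, 0.1391, 0.1054]
tcp_rot: [0.001, 0.736, 0.677, -0.0]
contact_force: [-3.3, -1.9, 9.5]
grip_width: 0.0002
grip_force: 5.0
```

Emit:
move_arm(
  targets=[
    {"claw": 0,"tx": 0,"ty": 0,"tz": 0.1,"turn": 0},
    {"claw": 0,"tx": 0,"ty": 0,"tz": 0.15,"turn": 0},
    {"claw": 0,"tx": 0.016,"ty": 0.1,"tz": 0,"turn": 0},
    {"claw": 0,"tx": 0.02,"ty": 0.22,"tz": 0,"turn": 0},
    {"claw": 0,"tx": 0.02,"ty": 0.22,"tz": 0,"turn": 0},
    {"claw": 0,"tx": 0.02,"ty": 0.18,"tz": 0,"turn": 0},
    {"claw": 0,"tx": 0,"ty": 0.1025,"tz": 0,"turn": 0},
    {"claw": 0,"tx": 0,"ty": 0,"tz": -0.1,"turn": 0},
    {"claw": 0,"tx": 0,"ty": 0,"tz": 0,"turn": 0},
    {"claw": 0,"tx": 0,"ty": 0,"tz": 0,"turn": 0},
  ],
)

```text
clock: 21.62
position: [0.5701, 0.2048, 0.1148]
tcp_rot: [-0.0, 0.736, 0.677, -0.001]
contact_force: [-0.7, -0.5, -0.2]
grip_width: -0.0
grip_force: 0.0
```

```bash
python3 - <<'E'
from h import *
rim("w17")
E
```

```text
t 21.62 pos [0.5701 0.2048 0.1148] yaw_y -4.8 z [-0.002 -0.001 -1.   ] F [-0.7 -0.5 -0.2] w -0.0 gf 0.0 j [ 0.24  0.5  -0.04  1.04 -0.    1.89]
rim tops mm above face {'a': 12.19, 'b': 12.26, 'c': 12.64, 'd': 12.57} circle ((0.5681726932525635, 0.1727645993232727), 0.032200951129198074) n 866 face [-0.0008  0.0021  0.0957]
```

Emit:
move_arm(
  targets=[
    {"claw": 0,"tx": 0,"ty": 0.005,"tz": -0.05,"turn": 0},
    {"claw": 0,"tx": 0,"ty": 0,"tz": -0.03,"turn": 0},
    {"claw": 0,"tx": 0,"ty": 0,"tz": -0.0125,"turn": 0},
    {"claw": 0,"tx": 0,"ty": 0,"tz": -0.0125,"turn": 0},
    {"claw": 0,"tx": 0,"ty": 0,"tz": -0.0125,"turn": 0},
    {"claw": 0,"tx": 0,"ty": 0,"tz": 0,"turn": 0},
  ],
)

```text
clock: 22.17
position: [0.571, 0.2056, 0.1069]
tcp_rot: [0.0, 0.736, 0.677, -0.0]
contact_force: [-1.1, -0.4, 2.9]
grip_width: -0.0001
grip_force: 1.0
```

Emit:
move_arm(
  targets=[
    {"claw": 0,"tx": 0,"ty": 0,"tz": -0.0125,"turn": 0},
    {"claw": 0,"tx": 0,"ty": 0,"tz": -0.0125,"turn": 0},
    {"claw": 0,"tx": 0,"ty": 0,"tz": 0,"turn": 0},
  ],
)

```text
clock: 22.42
position: [0.5712, 0.2059, 0.1057]
tcp_rot: [0.0, 0.736, 0.677, 0.0]
contact_force: [-2.6, -1.3, 7.5]
grip_width: -0.0
grip_force: 3.6
```

```bash
python3 - <<'E'
from h import *
rim("w18")
E
```

```text
t 22.42 pos [0.5712 0.2059 0.1057] yaw_y -4.7 z [ 0.001  0.    -1.   ] F [-2.6 -1.3  7.5] w -0.0 gf 3.6 j [ 0.24  0.5  -0.06  1.01 -0.    1.9 ]
rim tops mm above face {'a': 12.18, 'b': 10.76, 'c': 12.8, 'd': 14.22} circle ((0.5685404539108276, 0.17332197725772858), 0.03188534453511238) n 617 face [-0.0004  0.002   0.0957]
```

Emit:
move_arm(
  targets=[
    {"claw": 0,"tx": 0,"ty": 0,"tz": -0.012,"turn": 0},
    {"claw": 0,"tx": 0,"ty": 0,"tz": 0,"turn": 0},
  ],
)

```text
clock: 22.63
position: [0.5712, 0.2061, 0.105]
tcp_rot: [0.0, 0.736, 0.677, 0.001]
contact_force: [-3.4, -0.4, 8.6]
grip_width: 0.0001
grip_force: 4.0
```

Emit:
move_arm(
  targets=[
    {"claw": 0,"tx": 0,"ty": 0,"tz": 0.1,"turn": 0},
    {"claw": 0,"tx": 0,"ty": 0,"tz": 0.15,"turn": 0},
    {"claw": 0,"tx": 0.1,"ty": -0.05,"tz": 0,"turn": 0},
    {"claw": 0,"tx": 0.13,"ty": -0.12,"tz": 0,"turn": 0},
    {"claw": 0,"tx": 0.1,"ty": -0.15,"tz": 0,"turn": 0},
    {"claw": 0,"tx": 0.02,"ty": -0.1,"tz": 0,"turn": 0},
    {"claw": 0,"tx": 0,"ty": -0.029,"tz": 0,"turn": 0},
    {"claw": 0,"tx": 0,"ty": 0,"tz": -0.1,"turn": 0},
    {"claw": 0,"tx": 0,"ty": 0,"tz": 0,"turn": 0},
    {"claw": 0,"tx": 0,"ty": 0,"tz": 0,"turn": 0},
  ],
)

```text
clock: 23.47
position: [0.5978, 0.1699, 0.1144]
tcp_rot: [-0.001, 0.736, 0.677, -0.001]
contact_force: [0.6, 0.0, -0.4]
grip_width: -0.0003
grip_force: 0.0
```

```bash
python3 - <<'E'
from h import *
rim("w19")
E
```

```text
t 23.47 pos [0.5978 0.1699 0.1144] yaw_y -4.7 z [-0.002 -0.    -1.   ] F [ 0.6  0.  -0.4] w -0.0003 gf 0.0 j [0.17 0.53 0.01 1.05 0.   1.83]
rim tops mm above face {'a': 12.15, 'b': 12.2, 'c': 12.7, 'd': 12.65} circle ((0.5688416957855225, 0.1721513867378235), 0.032698679715394974) n 2708 face [-0.0007  0.0016  0.0958]
```

Emit:
move_arm(
  targets=[
    {"claw": 0,"tx": 0,"ty": 0,"tz": -0.05,"turn": 0},
    {"claw": 0,"tx": 0,"ty": 0,"tz": -0.025,"turn": 0},
    {"claw": 0,"tx": 0,"ty": 0,"tz": -0.0125,"turn": 0},
    {"claw": 0,"tx": 0,"ty": 0,"tz": -0.0125,"turn": 0},
    {"claw": 0,"tx": 0,"ty": 0,"tz": -0.0125,"turn": 0},
    {"claw": 0,"tx": 0,"ty": 0,"tz": -0.0125,"turn": 0},
    {"claw": 0,"tx": 0,"ty": 0,"tz": 0,"turn": 0},
  ],
)

```text
clock: 24.1
position: [0.5991, 0.1701, 0.1066]
tcp_rot: [0.0, 0.736, 0.677, 0.0]
contact_force: [-2.5, 0.1, 5.4]
grip_width: -0.0001
grip_force: 2.6
```

Emit:
move_arm(
  targets=[
    {"claw": 0,"tx": 0,"ty": 0,"tz": -0.0125,"turn": 0},
    {"claw": 0,"tx": 0,"ty": 0,"tz": -0.0125,"turn": 0},
    {"claw": 0,"tx": 0,"ty": 0,"tz": 0,"turn": 0},
  ],
)

```text
clock: 24.35
position: [0.5993, 0.1701, 0.1049]
tcp_rot: [0.0, 0.736, 0.677, 0.001]
contact_force: [-1.8, 0.6, 7.5]
grip_width: -0.0
grip_force: 3.2
```

```bash
python3 - <<'E'
from h import *
rim("w20")
E
```

```text
t 24.35 pos [0.5993 0.1701 0.1049] yaw_y -4.7 z [ 0.001  0.    -1.   ] F [-1.8  0.6  7.5] w -0.0 gf 3.2 j [ 0.17  0.53 -0.01  1.03  0.    1.83]
rim tops mm above face {'a': 11.14, 'b': 11.28, 'c': 12.55, 'd': 12.41} circle ((0.5691044330596924, 0.17251819372177124), 0.032703667879104614) n 2560 face [-0.0003  0.0016  0.0958]
```

Emit:
move_arm(
  targets=[
    {"claw": 0,"tx": 0,"ty": 0,"tz": -0.0125,"turn": 0},
    {"claw": 0,"tx": 0,"ty": 0,"tz": -0.0125,"turn": 0},
    {"claw": 0,"tx": 0,"ty": 0,"tz": 0,"turn": 0},
  ],
)

```text
clock: 24.65
position: [0.5996, 0.1701, 0.1034]
tcp_rot: [0.001, 0.736, 0.677, 0.001]
contact_force: [-2.4, 0.1, 7.5]
grip_width: -0.0001
grip_force: 3.9
```

Emit:
move_arm(
  targets=[
    {"claw": 0,"tx": 0,"ty": 0,"tz": 0.1,"turn": 0},
    {"claw": 0,"tx": 0,"ty": 0,"tz": 0.15,"turn": 0},
    {"claw": 0,"tx": -0.1,"ty": 0.01,"tz": 0,"turn": 0},
    {"claw": 0,"tx": -0.2,"ty": 0.018,"tz": 0,"turn": 0},
    {"claw": 0,"tx": -0.22,"ty": 0.018,"tz": 0,"turn": 0},
    {"claw": 0,"tx": -0.18,"ty": 0.018,"tz": 0,"turn": 0},
    {"claw": 0,"tx": -0.082,"ty": 0.004,"tz": 0,"turn": 0},
    {"claw": 0,"tx": 0,"ty": 0,"tz": -0.08,"turn": 0},
    {"claw": 0,"tx": 0,"ty": 0,"tz": 0,"turn": 0},
    {"claw": 0,"tx": 0,"ty": 0,"tz": 0,"turn": 0},
  ],
)

```text
clock: 25.48
position: [0.5368, 0.1752, 0.1147]
tcp_rot: [0.0, 0.736, 0.677, -0.0]
contact_force: [0.8, -0.3, 0.1]
grip_width: 0.0002
grip_force: 0.0
```

```bash
python3 - <<'E'
from h import *
rim("w21")
E
```

```text
t 25.48 pos [0.5368 0.1752 0.1147] yaw_y -4.8 z [-0. -0. -1.] F [ 0.8 -0.3  0.1] w 0.0002 gf 0.0 j [ 0.2   0.42 -0.17  0.98 -0.    1.86]
rim tops mm above face {'a': 8.53, 'b': 10.42, 'c': 12.65, 'd': 10.77} circle ((0.5671414136886597, 0.17236782610416412), 0.03326766937971115) n 2756 face [-0.0005  0.0015  0.0957]
```

Emit:
move_arm(
  targets=[
    {"claw": 0,"tx": 0,"ty": 0,"tz": -0.04,"turn": 0},
    {"claw": 0,"tx": 0,"ty": 0,"tz": -0.015,"turn": 0},
    {"claw": 0,"tx": 0,"ty": 0,"tz": -0.0125,"turn": 0},
    {"claw": 0,"tx": 0,"ty": 0,"tz": -0.0125,"turn": 0},
    {"claw": 0,"tx": 0,"ty": 0,"tz": -0.0125,"turn": 0},
    {"claw": 0,"tx": 0,"ty": 0,"tz": -0.0125,"turn": 0},
    {"claw": 0,"tx": 0,"ty": 0,"tz": 0,"turn": 0},
  ],
)

```text
clock: 26.12
position: [0.5368, 0.1753, 0.1076]
tcp_rot: [0.0, 0.736, 0.677, 0.0]
contact_force: [-1.4, -0.1, 4.6]
grip_width: -0.0
grip_force: 2.4
```

Emit:
move_arm(
  targets=[
    {"claw": 0,"tx": 0,"ty": 0,"tz": -0.0125,"turn": 0},
    {"claw": 0,"tx": 0,"ty": 0,"tz": -0.0125,"turn": 0},
    {"claw": 0,"tx": 0,"ty": 0,"tz": -0.0125,"turn": 0},
    {"claw": 0,"tx": 0,"ty": 0,"tz": 0,"turn": 0},
  ],
)

```text
clock: 26.45
position: [0.5362, 0.1754, 0.105]
tcp_rot: [0.0, 0.736, 0.677, 0.0]
contact_force: [-4.0, -0.9, 9.8]
grip_width: -0.0
grip_force: 4.4
```

```bash
python3 - <<'E'
from h import *
rim("w22")
E
```

```text
t 26.45 pos [0.5362 0.1754 0.105 ] yaw_y -4.7 z [ 0.  0. -1.] F [-4.  -0.9  9.8] w -0.0 gf 4.4 j [ 0.2   0.42 -0.19  0.96 -0.    1.86]
rim tops mm above face {'a': 10.5, 'b': 10.38, 'c': 11.16, 'd': 11.28} circle ((0.567020058631897, 0.17247410118579865), 0.03324074298143387) n 2618 face [-0.0004  0.0014  0.0957]
```

Emit:
move_arm(
  targets=[
    {"claw": 0,"tx": 0,"ty": 0,"tz": -0.0125,"turn": 0},
    {"claw": 0,"tx": 0,"ty": 0,"tz": -0.0125,"turn": 0},
    {"claw": 0,"tx": 0,"ty": 0,"tz": 0,"turn": 0},
  ],
)

```text
clock: 26.75
position: [0.5358, 0.1754, 0.1031]
tcp_rot: [-0.0, 0.736, 0.677, -0.0]
contact_force: [-5.2, -0.6, 10.7]
grip_width: -0.0002
grip_force: 5.4
```

```bash
python3 - <<'E'
from h import *
rim("w23")
E
```

```text
t 26.75 pos [0.5358 0.1754 0.1031] yaw_y -4.7 z [-0.  0. -1.] F [-5.2 -0.6 10.7] w -0.0002 gf 5.4 j [ 0.2   0.42 -0.19  0.96  0.    1.86]
rim tops mm above face {'a': 12.45, 'b': 10.5, 'c': 10.06, 'd': 12.01} circle ((0.5668510794639587, 0.17293833196163177), 0.03289512172341347) n 2675 face [-0.0006  0.0021  0.0957]
```

Emit:
move_arm(
  targets=[
    {"claw": 0,"tx": 0,"ty": 0,"tz": -0.015,"turn": 0},
    {"claw": 0,"tx": 0,"ty": 0,"tz": 0,"turn": 0},
  ],
)

```text
clock: 26.97
position: [0.5359, 0.1754, 0.1029]
tcp_rot: [0.0, 0.736, 0.677, 0.0]
contact_force: [-6.9, -1.6, 16.4]
grip_width: -0.0001
grip_force: 8.3
```

Emit:
move_arm(
  targets=[
    {"claw": 0,"tx": 0,"ty": 0,"tz": 0.1,"turn": 0},
    {"claw": 0,"tx": 0,"ty": 0,"tz": 0.15,"turn": 0},
    {"claw": 0,"tx": 0.02,"ty": 0.1,"tz": 0,"turn": 0},
    {"claw": 0,"tx": 0.1,"ty": 0.15,"tz": 0,"turn": 0},
    {"claw": 0,"tx": 0.15,"ty": 0.1,"tz": 0,"turn": 0},
    {"claw": 0,"tx": 0.1,"ty": 0.03,"tz": 0,"turn": 0},
    {"claw": 0,"tx": 0.054,"ty": 0,"tz": 0,"turn": 0},
    {"claw": 0,"tx": 0,"ty": 0,"tz": -0.06,"turn": 0},
    {"claw": 0,"tx": 0,"ty": 0,"tz": 0,"turn": 0},
    {"claw": 0,"tx": 0,"ty": 0,"tz": 0,"turn": 0},
  ],
)

```text
clock: 27.8
position: [0.5694, 0.2055, 0.1149]
tcp_rot: [-0.0, 0.736, 0.677, -0.001]
contact_force: [-0.7, -0.3, -0.2]
grip_width: 0.0
grip_force: 0.0
```

```bash
python3 - <<'E'
from h import *
rim("w24")
E
```

```text
t 27.8 pos [0.5694 0.2055 0.1149] yaw_y -4.8 z [-0.002 -0.    -1.   ] F [-0.7 -0.3 -0.2] w 0.0 gf 0.0 j [ 0.24  0.49 -0.04  1.03  0.    1.9 ]
rim tops mm above face {'a': 9.87, 'b': 10.23, 'c': 10.85, 'd': 10.48} circle ((0.5685611367225647, 0.1727173775434494), 0.03220592811703682) n 853 face [-0.0008  0.0023  0.0957]
```

Emit:
move_arm(
  targets=[
    {"claw": 0,"tx": 0,"ty": 0,"tz": -0.05,"turn": 0},
    {"claw": 0,"tx": 0,"ty": 0,"tz": -0.025,"turn": 0},
    {"claw": 0,"tx": 0,"ty": 0,"tz": -0.0125,"turn": 0},
    {"claw": 0,"tx": 0,"ty": 0,"tz": -0.0125,"turn": 0},
    {"claw": 0,"tx": 0,"ty": 0,"tz": -0.0125,"turn": 0},
    {"claw": 0,"tx": 0,"ty": 0,"tz": -0.0125,"turn": 0},
    {"claw": 0,"tx": 0,"ty": 0,"tz": -0.0125,"turn": 0},
    {"claw": 0,"tx": 0,"ty": 0,"tz": 0,"turn": 0},
  ],
)

```text
clock: 28.52
position: [0.5705, 0.2058, 0.1052]
tcp_rot: [0.0, 0.736, 0.677, 0.0]
contact_force: [-1.5, -0.1, 3.0]
grip_width: 0.0002
grip_force: 1.2
```

Emit:
move_arm(
  targets=[
    {"claw": 0,"tx": 0,"ty": 0,"tz": -0.0125,"turn": 0},
    {"claw": 0,"tx": 0,"ty": 0,"tz": -0.0125,"turn": 0},
    {"claw": 0,"tx": 0,"ty": 0,"tz": 0,"turn": 0},
  ],
)

```text
clock: 28.77
position: [0.5707, 0.206, 0.1038]
tcp_rot: [0.0, 0.736, 0.677, 0.001]
contact_force: [-1.8, -0.0, 5.6]
grip_width: 0.0001
grip_force: 3.1
```

Emit:
move_arm(
  targets=[
    {"claw": 0,"tx": 0,"ty": 0,"tz": -0.0125,"turn": 0},
    {"claw": 0,"tx": 0,"ty": 0,"tz": 0,"turn": 0},
  ],
)

```text
clock: 28.93
position: [0.5706, 0.206, 0.1031]
tcp_rot: [0.0, 0.736, 0.677, 0.001]
contact_force: [-2.7, 0.1, 7.7]
grip_width: 0.0001
grip_force: 3.8
```

```bash
python3 - <<'E'
from h import *
rim("w25")
E
```

```text
t 28.93 pos [0.5706 0.206  0.1031] yaw_y -4.7 z [ 0.001  0.001 -1.   ] F [-2.7  0.1  7.7] w 0.0001 gf 3.8 j [ 0.24  0.5  -0.06  1.    0.    1.9 ]
rim tops mm above face {'a': 9.06, 'b': 8.14, 'c': 9.55, 'd': 10.47} circle ((0.5684053301811218, 0.17282544076442719), 0.03206576406955719) n 619 face [-0.0006  0.0014  0.0957]
```

Emit:
move_arm(
  targets=[
    {"claw": 0,"tx": 0,"ty": 0,"tz": -0.0125,"turn": 0},
    {"claw": 0,"tx": 0,"ty": 0,"tz": -0.008,"turn": 0},
    {"claw": 0,"tx": 0,"ty": 0,"tz": 0,"turn": 0},
  ],
)

```text
clock: 29.23
position: [0.5707, 0.2061, 0.1029]
tcp_rot: [0.0, 0.736, 0.677, 0.001]
contact_force: [-5.8, 0.1, 16.6]
grip_width: 0.0001
grip_force: 7.9
```

Emit:
move_arm(
  targets=[
    {"claw": 0,"tx": 0,"ty": 0,"tz": 0.1,"turn": 0},
    {"claw": 0,"tx": 0,"ty": 0,"tz": 0.15,"turn": 0},
    {"claw": 0,"tx": -0.016,"ty": -0.1,"tz": 0,"turn": 0},
    {"claw": 0,"tx": -0.02,"ty": -0.22,"tz": 0,"turn": 0},
    {"claw": 0,"tx": -0.02,"ty": -0.22,"tz": 0,"turn": 0},
    {"claw": 0,"tx": -0.02,"ty": -0.18,"tz": 0,"turn": 0},
    {"claw": 0,"tx": 0,"ty": -0.1025,"tz": 0,"turn": 0},
    {"claw": 0,"tx": 0,"ty": 0,"tz": -0.06,"turn": 0},
    {"claw": 0,"tx": 0,"ty": 0,"tz": 0,"turn": 0},
    {"claw": 0,"tx": 0,"ty": 0,"tz": 0,"turn": 0},
  ],
)

```text
clock: 30.07
position: [0.564, 0.1403, 0.1147]
tcp_rot: [-0.0, 0.736, 0.677, -0.0]
contact_force: [-0.3, -0.4, 0.3]
grip_width: 0.0003
grip_force: 0.0
```

```bash
python3 - <<'E'
from h import *
rim("w26")
E
```

```text
t 30.07 pos [0.564  0.1403 0.1147] yaw_y -4.7 z [-0.001  0.    -1.   ] F [-0.3 -0.4  0.3] w 0.0003 gf 0.0 j [ 0.13  0.45 -0.12  1.    0.    1.79]
rim tops mm above face {'a': 9.02, 'b': 8.3, 'c': 9.82, 'd': 10.54} circle ((0.5685544610023499, 0.17253261804580688), 0.03197123482823372) n 4339 face [-0.0005  0.0019  0.0958]
```

Emit:
move_arm(
  targets=[
    {"claw": 0,"tx": 0,"ty": 0,"tz": -0.05,"turn": 0},
    {"claw": 0,"tx": 0,"ty": 0,"tz": -0.035,"turn": 0},
    {"claw": 0,"tx": 0,"ty": 0,"tz": -0.0125,"turn": 0},
    {"claw": 0,"tx": 0,"ty": 0,"tz": -0.0125,"turn": 0},
    {"claw": 0,"tx": 0,"ty": 0,"tz": -0.0125,"turn": 0},
    {"claw": 0,"tx": 0,"ty": 0,"tz": -0.0125,"turn": 0},
    {"claw": 0,"tx": 0,"ty": 0,"tz": 0,"turn": 0},
  ],
)

```text
clock: 30.7
position: [0.5643, 0.1401, 0.1053]
tcp_rot: [0.0, 0.736, 0.677, 0.0]
contact_force: [-2.7, 0.4, 4.9]
grip_width: 0.0003
grip_force: 2.2
```

Emit:
move_arm(
  targets=[
    {"claw": 0,"tx": 0,"ty": 0,"tz": -0.0125,"turn": 0},
    {"claw": 0,"tx": 0,"ty": 0,"tz": -0.0125,"turn": 0},
    {"claw": 0,"tx": 0,"ty": 0,"tz": 0,"turn": 0},
  ],
)

```text
clock: 30.95
position: [0.5641, 0.14, 0.1036]
tcp_rot: [0.0, 0.736, 0.677, 0.0]
contact_force: [-4.4, -0.0, 7.2]
grip_width: 0.0002
grip_force: 3.5
```

Emit:
move_arm(
  targets=[
    {"claw": 0,"tx": 0,"ty": 0,"tz": -0.0125,"turn": 0},
    {"claw": 0,"tx": 0,"ty": 0,"tz": 0,"turn": 0},
  ],
)

```text
clock: 31.12
position: [0.5641, 0.1398, 0.103]
tcp_rot: [0.0, 0.736, 0.677, 0.0]
contact_force: [-3.6, -1.4, 8.8]
grip_width: -0.0002
grip_force: 4.6
```

```bash
python3 - <<'E'
from h import *
rim("w27")
E
```

```text
t 31.12 pos [0.5641 0.1398 0.103 ] yaw_y -4.7 z [ 0.001 -0.    -1.   ] F [-3.6 -1.4  8.8] w -0.0002 gf 4.6 j [ 0.13  0.46 -0.14  0.97 -0.    1.79]
rim tops mm above face {'a': 8.95, 'b': 8.36, 'c': 8.86, 'd': 9.46} circle ((0.5684061050415039, 0.1722346544265747), 0.03204137459397316) n 4843 face [-0.0006  0.002   0.0958]
```

Press d until the force jumps, then go on to a.

Emit:
move_arm(
  targets=[
    {"claw": 0,"tx": 0,"ty": 0,"tz": -0.0125,"turn": 0},
    {"claw": 0,"tx": 0,"ty": 0,"tz": -0.0125,"turn": 0},
    {"claw": 0,"tx": 0,"ty": 0,"tz": 0,"turn": 0},
  ],
)

```text
clock: 31.42
position: [0.5643, 0.1398, 0.1028]
tcp_rot: [0.001, 0.736, 0.677, 0.001]
contact_force: [-7.4, -2.5, 19.7]
grip_width: -0.0
grip_force: 10.1
```

```bash
python3 - <<'E'
from h import *
rim("w28")
E
```

```text
t 31.42 pos [0.5643 0.1398 0.1028] yaw_y -4.7 z [ 0.002 -0.    -1.   ] F [-7.4 -2.5 19.7] w -0.0 gf 10.1 j [ 0.13  0.46 -0.14  0.97 -0.    1.79]
rim tops mm above face {'a': 8.9, 'b': 8.43, 'c': 8.84, 'd': 9.32} circle ((0.5682410001754761, 0.1722228080034256), 0.03210432827472687) n 4841 face [-0.0005  0.0019  0.0958]
```

Emit:
move_arm(
  targets=[
    {"claw": 0,"tx": 0,"ty": 0,"tz": 0.1,"turn": 0},
    {"claw": 0,"tx": 0,"ty": 0,"tz": 0.1,"turn": 0},
    {"claw": 0,"tx": 0.1,"ty": 0,"tz": 0,"turn": 0},
    {"claw": 0,"tx": 0.2,"ty": 0.1,"tz": 0,"turn": 0},
    {"claw": 0,"tx": 0.1,"ty": 0.15,"tz": 0,"turn": 0},
    {"claw": 0,"tx": 0.03,"ty": 0.12,"tz": 0,"turn": 0},
    {"claw": 0,"tx": 0,"ty": 0,"tz": -0.04,"turn": 0},
    {"claw": 0,"tx": 0,"ty": 0,"tz": -0.04,"turn": 0},
    {"claw": 0,"tx": 0,"ty": 0,"tz": -0.02,"turn": 0},
    {"claw": 0,"tx": 0,"ty": 0,"tz": -0.02,"turn": 0},
    {"claw": 0,"tx": 0,"ty": 0,"tz": -0.0125,"turn": 0},
    {"claw": 0,"tx": 0,"ty": 0,"tz": 0,"turn": 0},
  ],
)

```text
clock: 32.47
position: [0.5982, 0.1691, 0.1047]
tcp_rot: [-0.0, 0.736, 0.677, -0.0]
contact_force: [-1.2, -0.0, -0.1]
grip_width: -0.0002
grip_force: 0.0
```

```bash
python3 - <<'E'
from h import *
rim("w29")
E
```

```text
t 32.47 pos [0.5982 0.1691 0.1047] yaw_y -4.8 z [-0.001 -0.    -1.   ] F [-1.2 -0.  -0.1] w -0.0002 gf 0.0 j [ 0.17  0.53 -0.01  1.03 -0.    1.83]
rim tops mm above face {'a': 9.77, 'b': 8.56, 'c': 8.01, 'd': 9.22} circle ((0.5692196488380432, 0.1728440672159195), 0.0325431190431118) n 2640 face [-0.0003  0.0016  0.0957]
```

Emit:
move_arm(
  targets=[
    {"claw": 0,"tx": 0,"ty": 0,"tz": -0.0125,"turn": 0},
    {"claw": 0,"tx": 0,"ty": 0,"tz": -0.0125,"turn": 0},
    {"claw": 0,"tx": 0,"ty": 0,"tz": -0.0125,"turn": 0},
    {"claw": 0,"tx": 0,"ty": 0,"tz": 0,"turn": 0},
  ],
)

```text
clock: 32.85
position: [0.599, 0.1694, 0.1031]
tcp_rot: [0.001, 0.736, 0.677, 0.0]
contact_force: [-1.9, -0.9, 5.5]
grip_width: 0.0002
grip_force: 2.8
```

Emit:
move_arm(
  targets=[
    {"claw": 0,"tx": 0,"ty": 0,"tz": -0.0125,"turn": 0},
    {"claw": 0,"tx": 0,"ty": 0,"tz": -0.0125,"turn": 0},
    {"claw": 0,"tx": 0,"ty": 0,"tz": 0,"turn": 0},
  ],
)

```text
clock: 33.1
position: [0.5992, 0.1695, 0.103]
tcp_rot: [0.001, 0.736, 0.677, 0.001]
contact_force: [-5.5, -1.2, 15.6]
grip_width: -0.0001
grip_force: 7.7
```

Emit:
move_arm(
  targets=[
    {"claw": 0,"tx": 0,"ty": 0,"tz": -0.0125,"turn": 0},
    {"claw": 0,"tx": 0,"ty": 0,"tz": 0,"turn": 0},
  ],
)

```text
clock: 33.27
position: [0.5992, 0.1695, 0.1029]
tcp_rot: [0.001, 0.736, 0.677, 0.001]
contact_force: [-7.2, -1.7, 20.4]
grip_width: 0.0003
grip_force: 10.2
```

```bash
python3 - <<'E'
from h import *
rim("w30")
E
```

```text
t 33.27 pos [0.5992 0.1695 0.1029] yaw_y -4.7 z [ 0.003 -0.    -1.   ] F [-7.2 -1.7 20.4] w 0.0003 gf 10.2 j [ 0.17  0.53 -0.01  1.02 -0.    1.83]
rim tops mm above face {'a': 9.71, 'b': 8.54, 'c': 8.31, 'd': 9.49} circle ((0.5689289569854736, 0.17316561937332153), 0.03263501450419426) n 2639 face [-0.0005  0.0013  0.0958]
```

Emit:
move_arm(
  targets=[
    {"claw": 0,"tx": 0,"ty": 0,"tz": 0.1,"turn": 0},
    {"claw": 0,"tx": 0,"ty": 0,"tz": 0.1,"turn": 0},
    {"claw": 0,"tx": -0.1,"ty": 0.01,"tz": 0,"turn": 0},
    {"claw": 0,"tx": -0.2,"ty": 0.018,"tz": 0,"turn": 0},
    {"claw": 0,"tx": -0.22,"ty": 0.018,"tz": 0,"turn": 0},
    {"claw": 0,"tx": -0.18,"ty": 0.018,"tz": 0,"turn": 0},
    {"claw": 0,"tx": -0.07,"ty": 0.004,"tz": 0,"turn": 0},
    {"claw": 0,"tx": 0,"ty": 0,"tz": -0.07,"turn": 0},
    {"claw": 0,"tx": 0,"ty": 0,"tz": -0.04,"turn": 0},
    {"claw": 0,"tx": 0,"ty": 0,"tz": -0.02,"turn": 0},
    {"claw": 0,"tx": 0,"ty": 0,"tz": 0,"turn": 0},
  ],
)

```text
clock: 34.23
position: [0.5375, 0.1748, 0.1037]
tcp_rot: [-0.0, 0.736, 0.677, -0.0]
contact_force: [0.2, 0.1, -0.6]
grip_width: 0.0001
grip_force: 0.0
```

Emit:
move_arm(
  targets=[
    {"claw": 0,"tx": 0,"ty": 0,"tz": -0.0125,"turn": 0},
    {"claw": 0,"tx": 0,"ty": 0,"tz": -0.0125,"turn": 0},
    {"claw": 0,"tx": 0,"ty": 0,"tz": 0,"turn": 0},
  ],
)

```text
clock: 34.48
position: [0.5379, 0.1749, 0.1033]
tcp_rot: [0.0, 0.736, 0.677, 0.0]
contact_force: [-1.0, -0.4, 4.3]
grip_width: -0.0002
grip_force: 1.9
```

Emit:
move_arm(
  targets=[
    {"claw": 0,"tx": 0,"ty": 0,"tz": -0.0125,"turn": 0},
    {"claw": 0,"tx": 0,"ty": 0,"tz": 0,"turn": 0},
  ],
)

```text
clock: 34.65
position: [0.5379, 0.1749, 0.103]
tcp_rot: [0.001, 0.736, 0.677, 0.001]
contact_force: [-3.4, -1.5, 8.6]
grip_width: -0.0004
grip_force: 4.4
```

```bash
python3 - <<'E'
from h import *
rim("w31")
E
```

```text
t 34.65 pos [0.5379 0.1749 0.103 ] yaw_y -4.8 z [ 0.002  0.    -1.   ] F [-3.4 -1.5  8.6] w -0.0004 gf 4.4 j [ 0.2   0.43 -0.19  0.96 -0.    1.86]
rim tops mm above face {'a': 8.1, 'b': 8.52, 'c': 9.78, 'd': 9.37} circle ((0.5671104788780212, 0.17246276140213013), 0.03318727761507034) n 2650 face [-0.0006  0.0015  0.0957]
```

Emit:
move_arm(
  targets=[
    {"claw": 0,"tx": 0,"ty": 0,"tz": -0.0125,"turn": 0},
    {"claw": 0,"tx": 0,"ty": 0,"tz": -0.0125,"turn": 0},
    {"claw": 0,"tx": 0,"ty": 0,"tz": -0.005,"turn": 0},
    {"claw": 0,"tx": 0,"ty": 0,"tz": 0,"turn": 0},
  ],
)

```text
clock: 35.03
position: [0.5381, 0.175, 0.1028]
tcp_rot: [0.001, 0.736, 0.677, 0.001]
contact_force: [-7.3, -2.8, 23.2]
grip_width: -0.0
grip_force: 11.3
```

Emit:
move_arm(
  targets=[
    {"claw": 0,"tx": 0,"ty": 0,"tz": 0.1,"turn": 0},
    {"claw": 0,"tx": 0,"ty": 0,"tz": 0.1,"turn": 0},
    {"claw": 0,"tx": 0.01,"ty": 0.1,"tz": 0,"turn": 0},
    {"claw": 0,"tx": 0.1,"ty": 0.15,"tz": 0,"turn": 0},
    {"claw": 0,"tx": 0.15,"ty": 0.1,"tz": 0,"turn": 0},
    {"claw": 0,"tx": 0.1,"ty": 0.03,"tz": 0,"turn": 0},
    {"claw": 0,"tx": 0.05,"ty": 0,"tz": 0,"turn": 0},
    {"claw": 0,"tx": 0,"ty": 0,"tz": -0.05,"turn": 0},
    {"claw": 0,"tx": 0,"ty": 0,"tz": -0.04,"turn": 0},
    {"claw": 0,"tx": 0,"ty": 0,"tz": -0.03,"turn": 0},
    {"claw": 0,"tx": 0,"ty": 0,"tz": 0,"turn": 0},
  ],
)

```text
clock: 35.95
position: [0.5686, 0.205, 0.1044]
tcp_rot: [-0.001, 0.736, 0.677, -0.001]
contact_force: [0.7, -0.2, 0.3]
grip_width: -0.0001
grip_force: 0.0
```

Emit:
move_arm(
  targets=[
    {"claw": 0,"tx": 0,"ty": 0,"tz": -0.0125,"turn": 0},
    {"claw": 0,"tx": 0,"ty": 0,"tz": -0.0125,"turn": 0},
    {"claw": 0,"tx": 0,"ty": 0,"tz": 0,"turn": 0},
  ],
)

```text
clock: 36.2
position: [0.5697, 0.2053, 0.1035]
tcp_rot: [0.0, 0.736, 0.677, -0.0]
contact_force: [0.6, -0.6, -0.5]
grip_width: -0.0004
grip_force: 0.0
```

Emit:
move_arm(
  targets=[
    {"claw": 0,"tx": 0,"ty": 0,"tz": -0.0125,"turn": 0},
    {"claw": 0,"tx": 0,"ty": 0,"tz": -0.0125,"turn": 0},
    {"claw": 0,"tx": 0,"ty": 0,"tz": -0.0125,"turn": 0},
    {"claw": 0,"tx": 0,"ty": 0,"tz": 0,"turn": 0},
  ],
)

```text
clock: 36.53
position: [0.5701, 0.2054, 0.1029]
tcp_rot: [0.001, 0.736, 0.677, 0.001]
contact_force: [-6.1, -1.9, 12.4]
grip_width: -0.0005
grip_force: 6.4
```

Emit:
move_arm(
  targets=[
    {"claw": 0,"tx": 0,"ty": 0,"tz": -0.0125,"turn": 0},
    {"claw": 0,"tx": 0,"ty": 0,"tz": 0,"turn": 0},
  ],
)

```text
clock: 36.7
position: [0.5701, 0.2055, 0.1029]
tcp_rot: [0.001, 0.736, 0.677, 0.001]
contact_force: [-6.4, -1.8, 17.6]
grip_width: -0.0002
grip_force: 8.9
```

Emit:
move_arm(
  targets=[
    {"claw": 0,"tx": 0,"ty": 0,"tz": 0.1,"turn": 0},
    {"claw": 0,"tx": 0,"ty": 0,"tz": 0.1,"turn": 0},
    {"claw": 0,"tx": -0.016,"ty": -0.1,"tz": 0,"turn": 0},
    {"claw": 0,"tx": -0.02,"ty": -0.22,"tz": 0,"turn": 0},
    {"claw": 0,"tx": -0.02,"ty": -0.22,"tz": 0,"turn": 0},
    {"claw": 0,"tx": -0.02,"ty": -0.18,"tz": 0,"turn": 0},
    {"claw": 0,"tx": 0,"ty": -0.1025,"tz": 0,"turn": 0},
    {"claw": 0,"tx": 0,"ty": 0,"tz": -0.06,"turn": 0},
    {"claw": 0,"tx": 0,"ty": 0,"tz": -0.05,"turn": 0},
    {"claw": 0,"tx": 0,"ty": 0,"tz": -0.02,"turn": 0},
    {"claw": 0,"tx": 0,"ty": 0,"tz": 0,"turn": 0},
  ],
)

```text
clock: 37.62
position: [0.5632, 0.1402, 0.1042]
tcp_rot: [-0.001, 0.735, 0.678, -0.001]
contact_force: [0.2, 0.5, -0.1]
grip_width: 0.0002
grip_force: 0.0
```

Emit:
move_arm(
  targets=[
    {"claw": 0,"tx": 0,"ty": 0,"tz": -0.0125,"turn": 0},
    {"claw": 0,"tx": 0,"ty": 0,"tz": -0.0125,"turn": 0},
    {"claw": 0,"tx": 0,"ty": 0,"tz": 0,"turn": 0},
  ],
)

```text
clock: 37.87
position: [0.564, 0.1401, 0.1033]
tcp_rot: [0.0, 0.736, 0.678, 0.0]
contact_force: [0.2, 0.5, 0.5]
grip_width: 0.0002
grip_force: 0.0
```

Emit:
move_arm(
  targets=[
    {"claw": 0,"tx": 0,"ty": 0,"tz": -0.0125,"turn": 0},
    {"claw": 0,"tx": 0,"ty": 0,"tz": -0.0125,"turn": 0},
    {"claw": 0,"tx": 0,"ty": 0,"tz": -0.0125,"turn": 0},
    {"claw": 0,"tx": 0,"ty": 0,"tz": -0.0125,"turn": 0},
    {"claw": 0,"tx": 0,"ty": 0,"tz": 0,"turn": 0},
  ],
)

```text
clock: 38.28
position: [0.5642, 0.14, 0.1028]
tcp_rot: [0.001, 0.736, 0.677, 0.001]
contact_force: [-8.3, -1.3, 21.9]
grip_width: -0.0001
grip_force: 10.8
```

Emit:
move_arm(
  targets=[
    {"claw": 0,"tx": 0,"ty": 0,"tz": 0.1,"turn": 0},
    {"claw": 0,"tx": 0,"ty": 0,"tz": 0.2,"turn": 0},
    {"claw": 0,"tx": 0,"ty": -0.1,"tz": 0.2,"turn": 0},
    {"claw": 0,"tx": 0,"ty": -0.2,"tz": 0.2,"turn": 0},
    {"claw": 0,"tx": 0,"ty": -0.2,"tz": 0,"turn": 0},
    {"claw": 0,"tx": 0,"ty": -0.1,"tz": 0,"turn": 0},
    {"claw": 0,"tx": 0,"ty": 0,"tz": 0,"turn": 0},
    {"claw": 0,"tx": 0,"ty": 0,"tz": 0,"turn": 0},
  ],
)

```text
clock: 38.95
position: [0.5634, 0.0916, 0.1545]
tcp_rot: [-0.001, 0.736, 0.677, -0.0]
contact_force: [-0.5, -1.0, -0.1]
grip_width: 0.0003
grip_force: 0.0
```

```bash
python3 - <<'E'
from h import *
rim("w32")
E
```

```text
t 38.95 pos [0.5634 0.0916 0.1545] yaw_y -4.8 z [-0.001  0.001 -1.   ] F [-0.5 -1.  -0.1] w 0.0003 gf 0.0 j [ 0.05  0.4  -0.08  1.09  0.    1.7 ]
rim tops mm above face {'a': 8.16, 'b': 8.21, 'c': 8.21, 'd': 8.16} circle ((0.5687409043312073, 0.1724957376718521), 0.03229249641299248) n 3275 face [-0.0006  0.002   0.0959]
```

View pics/w32.png

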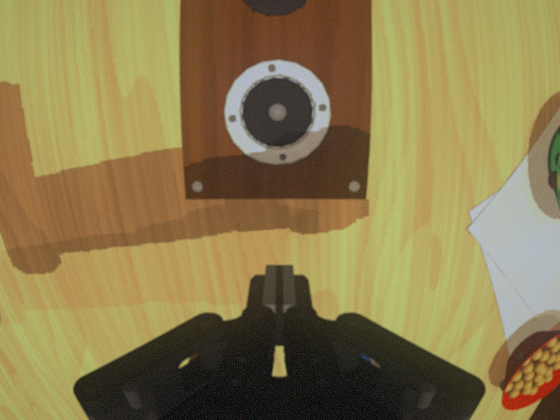

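The driver at (277,112) lies flat. Its rim top is 8.2 mm above the cabinet face all round, which is flush, and the arm is clear of it, so I hand in.

```bash
python3 -c "
from station import job_done
print(job_done())"
```

```text
the job is handed in; nothing more can be done
None
```

The larger driver is seated flush in the cabinet hole, with the rim top measured 8.2 mm above the face on all four sides. It was pressed in alternating steps with a highest measured lean of about 6° and a highest press of about 23 N; the job is handed in, with no verdict returned.

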